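# Size the round blanks in the ring gauge and set the rotary

### The job

Pass each wooden round blank in the stock tray down a free column of the ring gauge until a ring stops it, and leave it standing there, one blank to a column. Then turn the ratchet wheel of the rotary clockwise until its pawl catches at the mark whose number of dots is the number, counted from the top, of the ring that stopped the thickest blank. Leave the mug, the tape and the bottle where they are.

Things in the scene. Friction and masses are not known exactly. Their poses are not given: they have to be found in the camera images.
- blank_a_mid (a point): Plain round wooden blank, standing on its end in a cell of the tray, 130 mm tall, ends chamfered 1.5 mm. Its diameter is 32, 45 or 58 mm (which one is not told: the gauge shows it). This point is at its centre, half-way up; z is its axis. Absent in some starts.
- blank_b_mid (a point): Plain round wooden blank, standing on its end in a cell of the tray, 130 mm tall, ends chamfered 1.5 mm. Its diameter is 32, 45 or 58 mm (which one is not told: the gauge shows it). This point is at its centre, half-way up; z is its axis. Absent in some starts.
- blank_c_mid (a point): Plain round wooden blank, standing on its end in a cell of the tray, 130 mm tall, ends chamfered 1.5 mm. Its diameter is 32, 45 or 58 mm (which one is not told: the gauge shows it). This point is at its centre, half-way up; z is its axis. Absent in some starts.
- blank_d_mid (a point): Plain round wooden blank, standing on its end in a cell of the tray, 130 mm tall, ends chamfered 1.5 mm. Its diameter is 32, 45 or 58 mm (which one is not told: the gauge shows it). This point is at its centre, half-way up; z is its axis. Absent in some starts.
- blank_e_mid (a point): Plain round wooden blank, standing on its end in a cell of the tray, 130 mm tall, ends chamfered 1.5 mm. Its diameter is 32, 45 or 58 mm (which one is not told: the gauge shows it). This point is at its centre, half-way up; z is its axis. Absent in some starts.
- tray: Loose open white stock tray (1.5 kg), 76 mm along its x, 360 mm along its y, 75 mm high, walls 5 mm; five cells in a row along y, 71 mm apart, each 66 x 66 mm inside, floor 5 mm above the bench (a blank standing there has its centre 70 mm and its top 135 mm above the bench). Some cells are empty. Grip a blank by its top, with a finger on its -x and +x side. Origin: middle of the underside.
- gauge: Fixed ring gauge: plywood base 100 x 360 x 12 mm with four equal columns 90 mm apart along its y axis. A column is four level steel rings, 20 mm deep (the lowest 16) with 8 mm walls, one above another on one vertical axis, on a post (12 x 16 mm, 92 mm high) 46 mm from the axis on the gauge's +x side. Origin: underside of the base, in the middle of the row of column axes.
- column_1 (a point): Point on the axis of the column at the gauge's +y end, level with the upper face of its top ring. The rings of every column: ring 1 (top) bore 62 mm, upper face 100 mm above the bench; ring 2 bore 48.5 mm, at 76 mm; ring 3 bore 35.5 mm, at 52 mm; ring 4 bore 18 mm, at 28 mm.
- column_2 (a point): The same point of the next column. A 58 mm blank passes ring 1 and rests on ring 2 (its centre then 141 mm above the bench); a 45 mm blank rests on ring 3 (centre at 117 mm); a 32 mm blank on ring 4 (93 mm).
- column_3 (a point): The same point of the third column from the gauge's +y end.
- column_4 (a point): The same point of the last column, at the gauge's -y end.
- wheel_axis (a point): Point on the upright axis of the ratchet wheel, 68 mm above the bench, half-way up its grip bar: the place to grip. Fixed to the rotary unit (housing 160 x 150 x 34 mm, rubber rollers on its +x side up to 52 mm high), it does not turn. The black grip bar is 66 mm long, 16 mm wide, from 48 to 86 mm above the bench; below it the toothed steel disc, 92 mm across, top at 46 mm.
- pointer_tip (a point): Tip of the white pointer on the wheel, 50 mm from the axis, 47 mm above the bench. The grip bar lies along the line from wheel_axis to this point. On the housing round the wheel are the marks, a line with 1, 2, 3 or 4 black dots each.
- wheel (a joint): Wheel angle, rad, growing clockwise from above, 0 to 3.7. A brass pawl catches at each tooth: 0, 0.70 (one dot), 1.40 (two dots), 2.09 (three dots), 2.79 (four dots), 3.49. A spring turns it back (0.08 to 0.23 N m): let go between teeth, it returns to the last tooth passed. It passes a tooth once 0.1 rad beyond it; it cannot be turned back past one. Starts at 0 or one dot.
- mug_rim (a point): Centre of the rim of a white mug, 90 mm tall, 76 mm across: not part of the job.
- tape: Roll of cardboard-brown tape lying flat, 100 mm across, 25 mm high: not part of the job. Origin at its underside.
- glue: White bottle, 48 mm across, 130 mm tall: not part of the job. Origin at its underside.
There are look-alikes about, which are no part of the job. Leave any orange look-alike of the part that bears blank_d_mid alone.

How it is judged (in metres and radians):
On the way, in this order (a step that is already met when the one before it is completed fails the run):
1. every blank that is present stands in a column of the gauge, resting on the ring that stops it ((horizontal distance between blank_a_mid and column_1 below 0.014 m or horizontal distance between blank_a_mid and column_2 below 0.014 m or horizontal distance between blank_a_mid and column_3 below 0.014 m or horizontal distance between blank_a_mid and column_4 below 0.014 m) and height (world z) of blank_a_mid between 0.087 and 0.098 m and angle between the z axis of each of blank_a_mid, blank_b_mid, blank_c_mid, blank_d_mid, blank_e_mid and the z axis of gauge, either way round below 0.2 rad and (horizontal distance between blank_b_mid and column_1 below 0.014 m or horizontal distance between blank_b_mid and column_2 below 0.014 m or horizontal distance between blank_b_mid and column_3 below 0.014 m or horizontal distance between blank_b_mid and column_4 below 0.014 m) and height (world z) of blank_b_mid between 0.135 and 0.146 m and (horizontal distance between blank_c_mid and column_1 below 0.014 m or horizontal distance between blank_c_mid and column_2 below 0.014 m or horizontal distance between blank_c_mid and column_3 below 0.014 m or horizontal distance between blank_c_mid and column_4 below 0.014 m) and height (world z) of blank_c_mid between 0.087 and 0.098 m and (horizontal distance between blank_d_mid and column_1 below 0.014 m or horizontal distance between blank_d_mid and column_2 below 0.014 m or horizontal distance between blank_d_mid and column_3 below 0.014 m or horizontal distance between blank_d_mid and column_4 below 0.014 m) and height (world z) of blank_d_mid between 0.111 and 0.122 m and (horizontal distance between blank_e_mid and column_1 below 0.014 m or horizontal distance between blank_e_mid and column_2 below 0.014 m or horizontal distance between blank_e_mid and column_3 below 0.014 m or horizontal distance between blank_e_mid and column_4 below 0.014 m) and height (world z) of blank_e_mid between 0.087 and 0.098 m), for 0.3 s.
2. the wheel is caught at the mark of the ring that stopped the thickest blank ((((height (world z) of blank_b_mid above -1 m or value of joint wheel above 9 rad) and value of joint wheel between 1.2462 and 1.5462 rad) or ((height (world z) of blank_b_mid below -1 m and value of joint wheel below 9 rad) and (height (world z) of blank_d_mid above -1 m or value of joint wheel above 9 rad) and value of joint wheel between 1.9443 and 2.2443 rad) or ((height (world z) of blank_b_mid below -1 m and value of joint wheel below 9 rad) and (height (world z) of blank_d_mid below -1 m and value of joint wheel below 9 rad) and value of joint wheel between 2.6424 and 2.9424 rad))), for 0.3 s.
At the end, for the whole second after the job is handed in: Every blank present stands at rest in a column of the gauge (within 14 mm and 0.2 rad of its axis, either end up) on the ring that stops it (height within 5 mm); the wheel rests within 0.15 rad of the tooth whose mark is the number of the ring that stopped the thickest blank (all of step 1 and (((height (world z) of blank_b_mid above -1 m or value of joint wheel above 9 rad) and value of joint wheel between 1.2462 and 1.5462 rad) or ((height (world z) of blank_b_mid below -1 m and value of joint wheel below 9 rad) and (height (world z) of blank_d_mid above -1 m or value of joint wheel above 9 rad) and value of joint wheel between 1.9443 and 2.2443 rad) or ((height (world z) of blank_b_mid below -1 m and value of joint wheel below 9 rad) and (height (world z) of blank_d_mid below -1 m and value of joint wheel below 9 rad) and value of joint wheel between 2.6424 and 2.9424 rad)) and velocity of joint wheel between -0.1 and 0.1 rad/s and linear speed of each of blank_a, blank_b, blank_c, blank_d, blank_e below 0.03 m/s); the robot touches nothing.
It fails at once if a bystander (mug, tape, bottle) is moved more than 60 mm (distance of any of mug_rim, tape, glue from where it was at the start of the episode above 0.06 m).
Of blank_a, blank_b, blank_c, blank_d, blank_e only 3 to 4 are there at a start; the rules pass over those that are not, and their reading is None.
At some moment in a run one of tray may be knocked a few centimetres aside while the robot is not near it.
Once in a run the grip may slacken for a moment while it holds something.
It also fails if it takes over 210 s, if anything falls off the work surface, if the arm or the gripper's body presses on something with over 40 N, if the wrist force passes 120 N, or if a joint passes its speed limit or range.

### The arm

A 6-joint arm with a two-finger parallel gripper is mounted at the origin on the work surface. World frame = base frame: x ahead of the robot, y to its left, z up, the work surface at z = 0. Lengths are in mm, angles in rad, forces in N, time in s.
With the tool pointing down it reaches from about 400 to 925 mm from the base axis. Payload 12.5 kg.
Tool frame: the origin (TCP) lies midway between the tips of the shut fingers; the grasp point (between the pads) lies env.grasp_offset behind it (env.grasp_offset is the distance from the TCP to the grasp point, in mm); x points along the fingers, y is the direction in which the jaws open and shut, and the axes are right-handed (so a half turn about x gives the same grasp; the last joint's range is limited). The gripper opens to 95 mm and grips with 3 to 60 N. Pads are 20 mm wide; open, the fingers measure 119 mm over their backs; the gripper's body (75 mm by 180 mm) begins 59 mm behind the grasp point.
Start: joints at [1.142, 0.491, 1.559, -0, 1.092, -0.106], TCP at [198.248, 592.743, 214.661] pointing down, gripper open.
Joint ranges: [-3.1, 3.1], [-0.84, 2.19], [0.05, 2.79], [-1.13, 4.28], [0.06, 2.93], [-2.69, 2.69]. Speed limits (rad/s): [2.22, 2.22, 2.79, 3.14, 3.14, 3.14].

### API

Orientations are given as [roll, pitch, yaw] about the fixed x, y, z axes, in that order (R = Rz(yaw) Ry(pitch) Rx(roll)).
In Python, from cell import env gives the robot as it stands.
- The arm moves only by the tool apply_moves, never from a script. Its arguments are lists of equal length, an entry for each row: "offset": the shift along the world's x, y, z in units of 25 mm (1.0 is 25 mm), a list of three; "yaw": the turn about the world's z in units of 6 degrees (1.0 is 6 degrees); "jaw": the closure, from -1 (fully open) to 1 (shut), so that 0 is half open. A call has 1 to 20 rows; each row is the pose to reach, as a shift and turn from the pose measured when the call began; what a row does not reach only later rows make up. A row lasts 1/8 s, in which the tool goes at most 62.5 mm and 10.7 degrees, less where a joint would pass 70% of its speed; a pose out of reach is approached as far as the arm can. A call with a gripper value outside its range is refused whole. The fingers move at their own pace and stop on an object; the grip force is fixed at half the most. Time passes only in rows, so rows that repeat a pose let the fingers close. It gives the time, the measured TCP pose, the force and the opening at its end, in the units of the state.
- env.state(): the state, without advancing time (a new reading comes with each control period).
- env.read_camera(name): name is "scene" or "side" or "wrist"; returns a dict with "frame" (480x640x3 uint8, red, green, blue), "fx", "fy", "cx", "cy" (pixels), "xyz" and "rotation" of the camera in the world; the wrist camera has in their place "hand_eye" (4x4, takes a point from camera to tool coordinates, whose origin is the TCP and whose axes are the tool frame's). Camera axes: x right, y down, z forward; pixel columns grow to the right and rows downward; lengths in mm; the calibration is good to about 2 mm. A picture is of the moment at which its call begins: read the wrist's pose just before it. There is no depth.
- env.job_done(): hands the job in, once; it reports no verdict.
The state is a dict: "t": time; "joints": joint angles; "qvel": joint speeds; "tau": joint torques, N m; "eef_pos": TCP position; "tcp_rot": TCP orientation; "ft_force": force on the tool from outside, world axes, zero at the start; "moment": the same for the moment, N m; "opening": opening from 0.0 (shut) to 1.0 (fully open).
Only numpy, scipy, OpenCV 4.12 (cv2) and the standard library are available. Lean on these libraries where they do the work, as an engineer would, in place of code of your own. Each camera call takes 0.05 s, during which the arm holds its last target.

## Working session

There is one attempt and no reset: what is moved stays moved. The work goes in short steps, Python scripts to look and compute and a tool call to move; the robot and the scene stay as the last step left them, time stands still between calls to the robot, and variables do not carry over. Pictures are saved under pics/ and viewed, and the job is handed in when it is done.

Besides the shell and the picture viewer there is one more tool, called after "Call:" as name(argument=value, ...), one argument or row to a line, values as JSON. apply_moves: Moves the arm, as the interface text tells. Its arguments: {"type":"object","properties":{"offset":{"type":"array"},"yaw":{"type":"array"},"jaw":{"type":"array"}},"required":["offset","yaw","jaw"]}

```bash
mkdir -p pics
cat > h.py <<'E'
import numpy as np,cv2
from cell import env
def snap(n,f):
    s=env.state(); c=env.read_camera(n)
    cv2.imwrite('pics/'+f,c['frame'][:,:,::-1]); return s,c
E
python3 - <<'E'
from h import *
print(env.state(),env.grasp_offset)
for n in ['scene','side','wrist']:
    s,c=snap(n,n+'0.png'); print({k:v for k,v in c.items() if k!='frame'})
E
```

```text
{'t': 0.0, 'joints': array([ 1.14240437e+00,  4.91542754e-01,  1.55945519e+00, -4.03441880e-05,
        1.09167348e+00, -1.05606191e-01]), 'qvel': array([-7.33828098e-04, -3.03884542e-04, -1.03208535e-05,  1.87964920e-03,
       -2.17508584e-03,  2.50136707e-04]), 'tau': array([ 1.23750931e-03, -6.12653661e+01, -2.58179158e+01,  6.92414911e-02,
        4.82725224e-02, -7.14011480e-05]), 'eef_pos': array([198.14675937, 592.50452513, 214.07020619]), 'tcp_rot': array([-1.64324619,  1.56971696, -1.96601334]), 'ft_force': array([ 0.47902381,  0.05792706, -0.60448206]), 'moment': array([-0.01067294,  0.01043419,  0.04201723]), 'opening': 0.999855915718751} 18.8
{'fx': 437.7715204803269, 'fy': 437.7715204803269, 'cx': 317.14464807130815, 'cy': 234.9467275585507, 'xyz': array([1048.52051091,  162.71336797,  933.1452432 ]), 'rotation': array([-2.58457108e+00,  5.84685478e-04,  1.85983669e+00])}
{'fx': 603.5166175637456, 'fy': 603.5166175637456, 'cx': 307.6031616544449, 'cy': 235.30304890437404, 'xyz': array([  14.1105383 , -937.15904298,  805.93969744]), 'rotation': array([-2.15224286,  0.00898849, -0.51344582])}
{'fx': 375.60900397437325, 'fy': 375.60900397437325, 'cx': 313.11856356335005, 'cy': 240.0226761636274, 'hand_eye': array([[ 7.40569796e-04, -2.55478041e-01,  9.66814575e-01,
        -1.69867828e+02],
       [ 9.99999631e-01,  6.09454660e-04, -6.04942515e-04,
        -2.33282068e-01],
       [-4.34680120e-04,  9.66814666e-01,  2.55478398e-01,
        -7.16069449e+01],
       [ 0.00000000e+00,  0.00000000e+00,  0.00000000e+00,
         1.00000000e+00]])}
```

View pics/scene0.png

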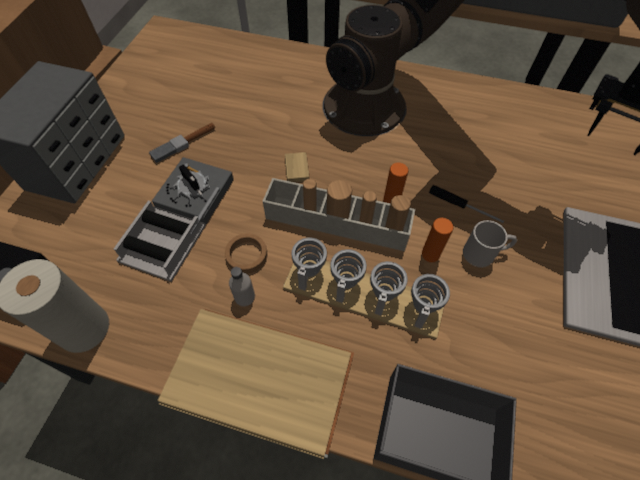

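View pics/side0.png

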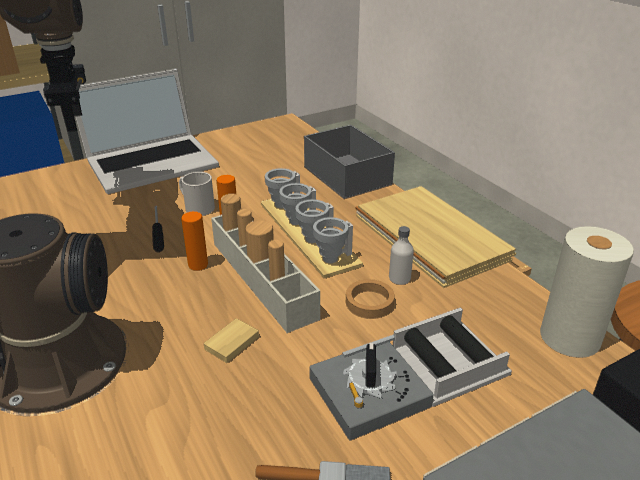

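View pics/wrist0.png

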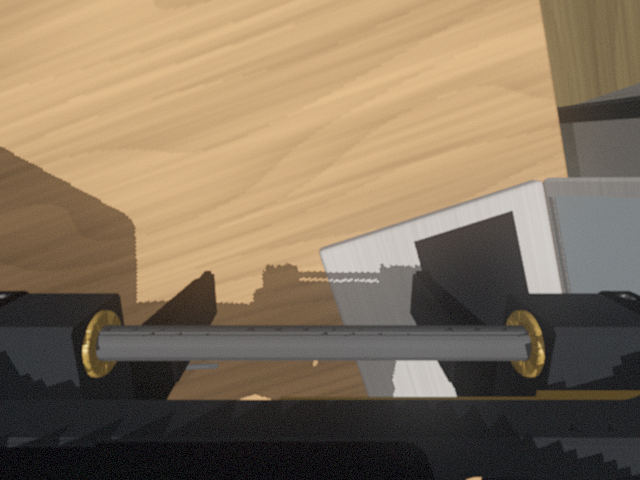

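The scene view shows four blanks in the tray (its left cell is empty), the four-column gauge at about (300–440, 255–310), and the rotary at about (185, 185). I'll enlarge these next.

```bash
cat >> h.py <<'E'
from scipy.spatial.transform import Rotation as Ro
def cam(c,s=None):
    K=np.array([[c['fx'],0,c['cx']],[0,c['fy'],c['cy']],[0,0,1]])
    if 'xyz' in c: return K,Ro.from_euler('xyz',c['rotation']).as_matrix(),np.array(c['xyz'])
    Rt=Ro.from_euler('xyz',s['tcp_rot']).as_matrix(); H=c['hand_eye']
    return K,Rt@H[:3,:3],Rt@H[:3,3]+s['eef_pos']
def proj(P,k):
    K,R,t=k; p=(np.atleast_2d(P)-t)@R@K.T; return p[:,:2]/p[:,2:]
def back(uv,z,k):
    K,R,t=k; uv=np.atleast_2d(uv).astype(float); d=np.c_[uv,np.ones(len(uv))]@np.linalg.inv(K).T@R.T
    return t+d*((z-t[2])/d[:,2])[:,None]
def crop(f,o,x0,y0,x1,y1,m):
    im=cv2.imread('pics/'+f)[y0:y1,x0:x1]; im=cv2.resize(im,None,fx=m,fy=m,interpolation=cv2.INTER_CUBIC)
    st=10 if m>=4 else 20
    for x in range((x0//st+1)*st,x1,st): cv2.line(im,((x-x0)*m,0),((x-x0)*m,6),(0,0,255),1); cv2.putText(im,str(x),((x-x0)*m-10,16),0,.35,(0,0,255),1)
    for y in range((y0//st+1)*st,y1,st): cv2.line(im,(0,(y-y0)*m),(6,(y-y0)*m),(0,0,255),1); cv2.putText(im,str(y),(8,(y-y0)*m+4),0,.35,(0,0,255),1)
    cv2.imwrite('pics/'+o,im)
E
python3 - <<'E'
from h import *
crop('scene0.png','c1.png',255,150,455,295,4)
crop('scene0.png','c2.png',275,230,455,335,4)
crop('scene0.png','c3.png',110,145,240,280,4)
E
```

```text
(no output)
```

View pics/c1.png

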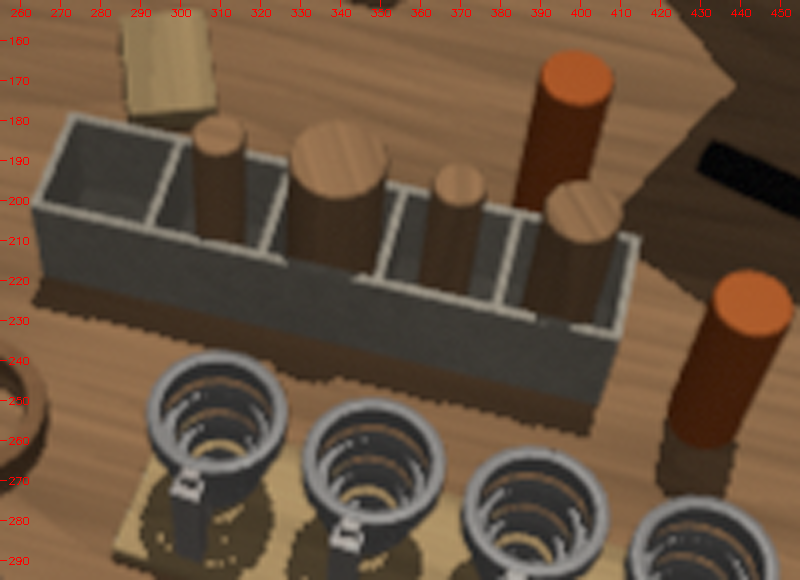

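View pics/c2.png

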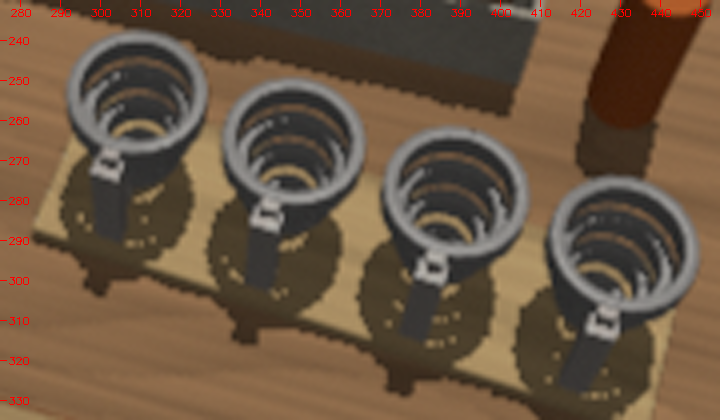

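View pics/c3.png

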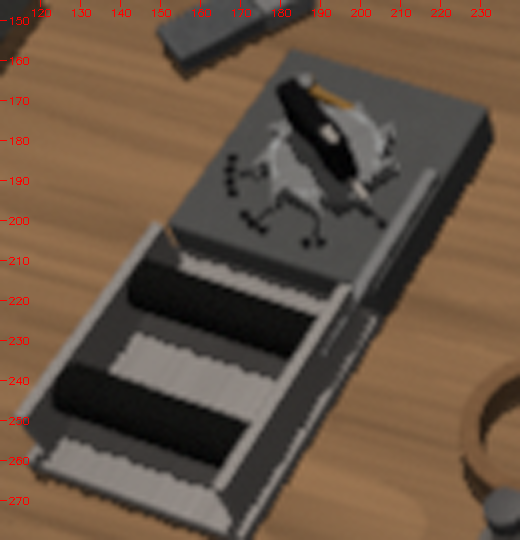

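Run:
```python
from h import *
c=env.read_camera('scene');k=cam(c)
np.set_printoptions(precision=1,suppress=True)
# blanks top discs (centre u,v)
uv=np.array([[309.5,183],[339.5,189.5],[370,196],[395.5,203]])
B=back(uv,135,k);print('blanks',B)
for p in B: print(np.linalg.norm(np.diff(B[:,:2],axis=0),axis=1)); break
G=back([[309.5,252.5],[348.3,265],[389,277.5],[430.5,291]],100,k);print('gauge',G,np.diff(G,axis=0))
d=G[-1]-G[0];print('dir',np.degrees(np.arctan2(d[1],d[0])))
T=back([[273.5,179],[415,209.5],[264,201],[409,234]],75,k);print('tray corners',T,T[:2].mean(0)/2+T[2:].mean(0)/2)
d=T[1]-T[0];print(np.degrees(np.arctan2(d[1],d[0])))
d=B[-1]-B[0];print(np.degrees(np.arctan2(d[1],d[0])))
W=back([[191,178]],86,k);print('wheel bar top ctr',W)
print(back([[182,166.5],[197,189]],86,k))
print('pointer',back([[200.5,194]],47,k),'marks',back([[205,201],[186,206],[171.5,202],[168,188]],34,k))
print('others', back([[488,238]],90,k),back([[246,255]],0,k),back([[240,300]],20,k))
print(proj([[0,0,0],[500,0,0]],k))
```

```text
blanks [[441.2 -36.9 135. ]
 [439.7  34.7 135. ]
 [438.  106.  135. ]
 [440.8 165.4 135. ]]
[71.6 71.3 59.5]
gauge [[599.4  11.2 100. ]
 [605.2 100.3 100. ]
 [609.6 190.2 100. ]
 [615.7 279.  100. ]] [[ 5.8 89.   0. ]
 [ 4.4 89.9  0. ]
 [ 6.1 88.9  0. ]]
dir 86.51828437052491
tray corners [[ 409.  -142.2   75. ]
 [ 400.8  214.2   75. ]
 [ 480.1 -141.4   75. ]
 [ 473.4  212.8   75. ]] [440.8  35.8  75. ]
91.32335759565623
90.09860975098907
wheel bar top ctr [[ 472.5 -335.6   86. ]]
[[ 444.9 -373.5   86. ]
 [ 499.8 -306.8   86. ]]
pointer [[ 486.7 -313.1   47. ]] marks [[ 495.6 -299.8   34. ]
 [ 523.6 -339.3   34. ]
 [ 522.7 -380.    34. ]
 [ 484.5 -409.1   34. ]]
others [[443.3 384.8  90. ]] [[ 596.4 -153.6    0. ]] [[ 718.2 -117.1   20. ]]
[[363.7 105.3]
 [317.5 238. ]]
```

Run:
```python
from h import *
np.set_printoptions(precision=3,suppress=True)
s=env.state();R=Ro.from_euler('xyz',s['tcp_rot']).as_matrix();print(R, np.degrees(np.arctan2(R[1,1],R[0,1])), s['joints'])
for n in['scene','side']:
    k=cam(env.read_camera(n)); 
    print(n,proj([[441,-37,135],[440,35,135],[438,106,135],[441,165,135],[599,11,100],[605,100,100],[610,190,100],[616,279,100],[472,-340,86]],k))
k=cam(env.read_camera('scene'))
print('orange bases', back([[390,205],[434,259]],0,k), back([[399,170],[443,226]],130,k))
crop('side0.png','c4.png',205,160,365,330,4)
crop('side0.png','c5.png',300,310,520,440,3)
```

```text
[[-0.     0.317  0.948]
 [-0.001  0.948 -0.317]
 [-1.    -0.001 -0.   ]] 71.50581600568972 [ 1.142  0.491  1.559 -0.     1.092 -0.106]
scene [[309.471 182.929]
 [339.576 189.616]
 [369.977 196.004]
 [395.294 203.013]
 [309.464 252.319]
 [348.206 264.895]
 [388.891 277.632]
 [430.465 291.12 ]
 [189.479 177.464]]
side [[275.264 243.041]
 [259.139 226.369]
 [244.073 211.358]
 [234.348 199.223]
 [330.547 225.31 ]
 [312.662 206.666]
 [295.873 189.68 ]
 [281.116 174.275]
 [374.035 348.947]]
orange bases [[348.531 153.331   0.   ]
 [476.792 288.093   0.   ]] [[339.09  154.598 130.   ]
 [468.664 277.183 130.   ]]
```

View pics/c4.png

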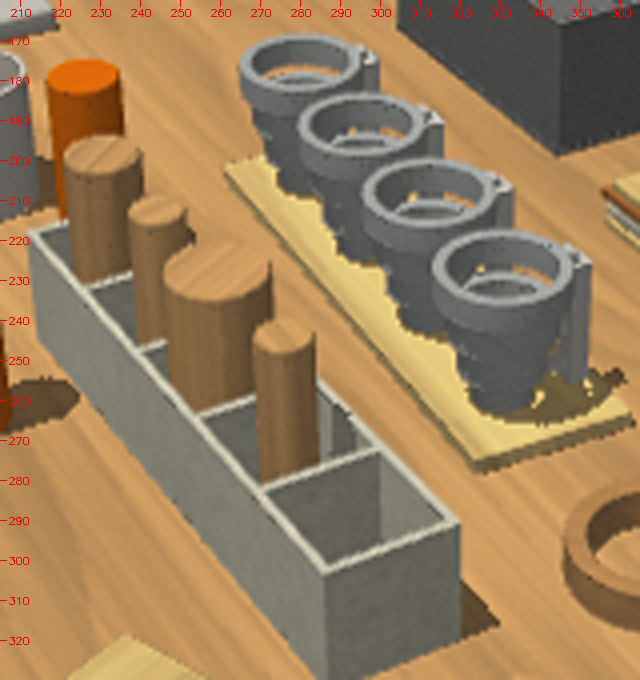

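View pics/c5.png

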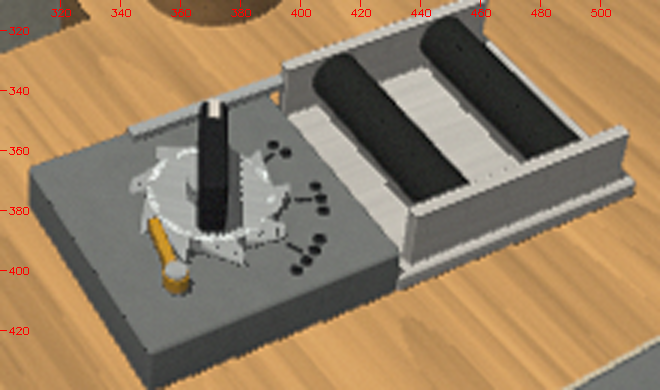

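Top discs give two 32 mm blanks, one 58 and one 45. The side view agrees with the triangulated positions to within 1 px. The pointer sits at about one dot. I'm moving to hover over the 58 blank.

Call:
apply_moves(
  offset=[
    [9.68, -22.3, 1.2],
    [9.68, -22.3, 1.2],
    [9.68, -22.3, 1.2],
    [9.68, -22.3, 1.2],
    [9.68, -22.3, 1.2],
    [9.68, -22.3, 1.2],
    [9.68, -22.3, 1.2],
    [9.68, -22.3, 1.2],
    [9.68, -22.3, 1.2],
    [9.68, -22.3, 1.2],
    [9.68, -22.3, 1.2],
    [9.68, -22.3, 1.2],
    [9.68, -22.3, 1.2],
    [9.68, -22.3, 1.2],
    [9.68, -22.3, 1.2],
    [9.68, -22.3, 1.2],
  ],
  yaw=[-11.8, -11.8, -11.8, -11.8, -11.8, -11.8, -11.8, -11.8, -11.8, -11.8, -11.8, -11.8, -11.8, -11.8, -11.8, -11.8],
  jaw=[-1, -1, -1, -1, -1, -1, -1, -1, -1, -1, -1, -1, -1, -1, -1, -1],
)

```text
t: 2.35
eef_pos: [440.2, 35.4, 244.5]
tcp_rot: [-1.7, 1.571, 3.025]
ft_force: [0.1, 0.6, -0.4]
opening: 0.999
```

```bash
cat >> h.py <<'E'
def pose():
    s=env.state();R=Ro.from_euler('xyz',s['tcp_rot']).as_matrix()
    print('t',round(s['t'],2),'pos',np.round(s['eef_pos'],1),'jaw deg',round(np.degrees(np.arctan2(R[1,1],R[0,1])),2),'F',np.round(s['ft_force'],1),'open',round(s['opening'],3),'down',np.round(R[:,0],3));return s
E
python3 - <<'E'
from h import *
pose(); s,c=snap('wrist','w1.png');k=cam(c,s)
print(proj([[441,-37,135],[440,35,135],[438,106,135],[441,165,135]],k))
E
```

```text
t 2.35 pos [440.2  35.4 244.5] jaw deg 0.73 F [ 0.1  0.6 -0.4] open 0.999 down [-0.  0. -1.]
[[313.05047816 322.64706485]
 [312.983519   237.30812227]
 [311.49980002 141.7306279 ]
 [316.96695952  52.03922814]]
```

View pics/w1.png

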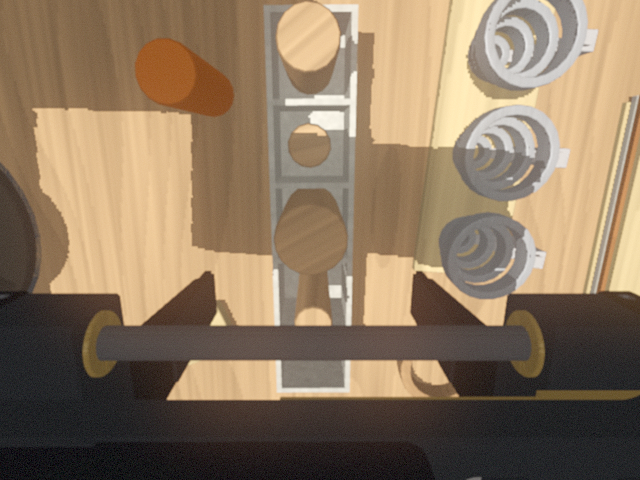

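Run:
```python
from h import *
np.set_printoptions(precision=1,suppress=True)
k=cam(env.read_camera('scene'));print(back([[401,203]],135,k))
crop('w1.png','c6.png',240,0,400,300,3)
crop('w1.png','c7.png',430,0,610,300,3)
s=env.state();c=env.read_camera('wrist');k=cam(c,s);print(back([[311,238],[309.5,145],[308,37]],135,k))
```

```text
[[437.3 177.3 135. ]]
[[438.5  34.3 135. ]
 [436.7 103.5 135. ]
 [434.9 174.  135. ]]
```

View pics/c6.png

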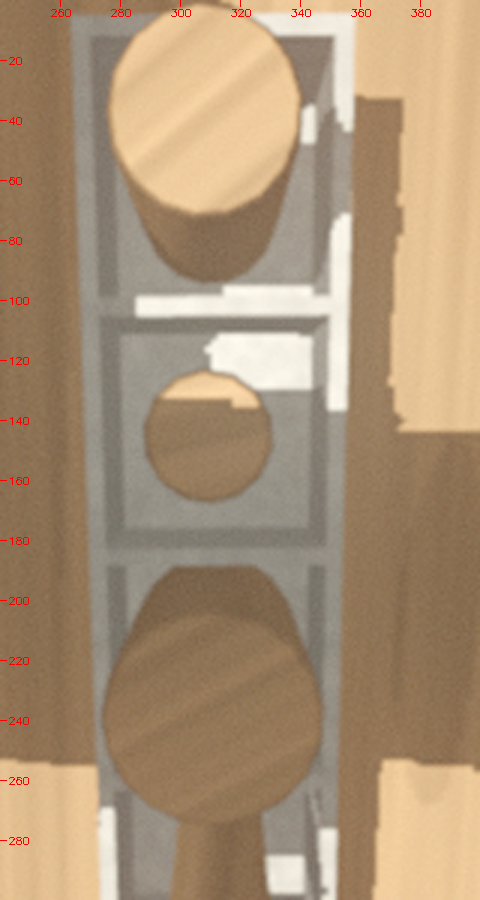

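View pics/c7.png

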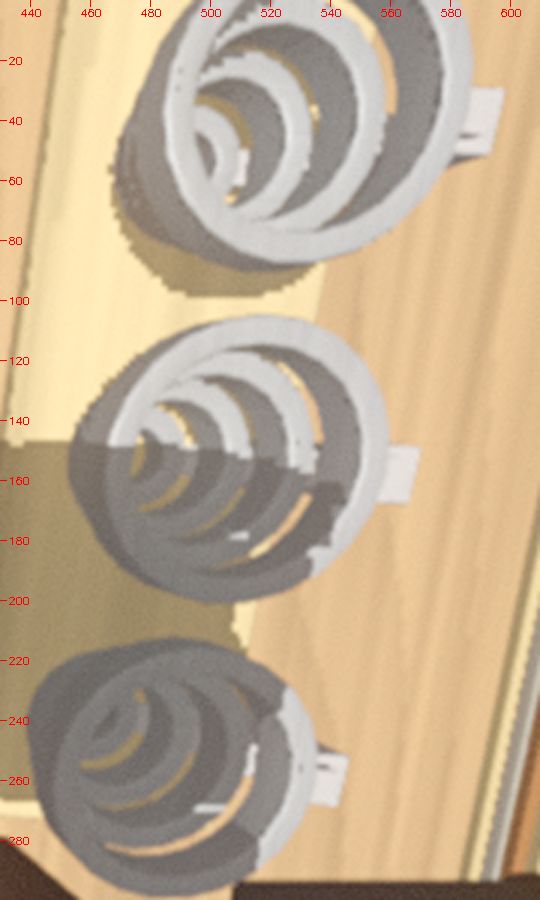

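The 58 blank is centred at about (311, 238) in the wrist view, giving world (439, 34.5). The prediction agrees, so I'm grasping it.

Call:
apply_moves(
  offset=[
    [-0.05, -0.04, -2],
    [-0.05, -0.04, -4],
    [-0.05, -0.04, -5.2],
    [-0.05, -0.04, -5.7],
    [-0.05, -0.04, -5.7],
    [-0.05, -0.04, -5.7],
    [-0.05, -0.04, -5.7],
    [-0.05, -0.04, -5.7],
    [-0.05, -0.04, -5.7],
    [-0.05, -0.04, -5.7],
    [-0.05, -0.04, -5.7],
    [-0.05, -0.04, -5.7],
    [-0.05, -0.04, -5.7],
  ],
  yaw=[0, 0, 0, 0, 0, 0, 0, 0, 0, 0, 0, 0, 0],
  jaw=[-1, -1, -1, -1, -1, 1, 1, 1, 1, 1, 1, 1, 1],
)

```text
t: 4.12
eef_pos: [439.0, 34.3, 102.2]
tcp_rot: [-1.596, 1.571, 3.129]
ft_force: [-1.7, 0.4, 6.6]
opening: 0.608
```

Run:
```python
from h import *
s=pose();print(s['opening']*95)
```

```text
t 4.12 pos [439.   34.3 102.2] jaw deg 0.71 F [-1.7  0.4  6.6] open 0.608 down [-0.  0. -1.]
57.732165961454186
```

Call:
apply_moves(
  offset=[
    [0, 0, 1],
    [0, 0, 2],
    [0, 0, 4],
    [0, 0, 5.9],
    [0, 0, 5.9],
    [2.5, 1, 5.9],
    [5, 2, 5.9],
    [6.64, 2.64, 5.9],
    [6.64, 2.64, 5.9],
    [6.64, 2.64, 5.9],
    [6.64, 2.64, 5.9],
  ],
  yaw=[0, 0, 0, 0, 0, 0, 0, 0, 0, 0, 0],
  jaw=[1, 1, 1, 1, 1, 1, 1, 1, 1, 1, 1],
)

```text
t: 5.5
eef_pos: [604.0, 99.8, 249.3]
tcp_rot: [-1.473, 1.57, -3.032]
ft_force: [0.3, 0.2, -1.8]
opening: 0.605
```

Run:
```python
from h import *
np.set_printoptions(precision=1,suppress=True)
s=pose();
for n in['scene','side','wrist']: snap(n,n+'2.png')
k=cam(env.read_camera('scene'))
b=s['eef_pos']+[0,0,-97]; print('bottom',b,proj([b,b+[0,0,130]],k), proj([b,b+[0,0,130]],cam(env.read_camera('side'))))
crop('scene2.png','c8.png',270,150,470,300,4)
crop('side2.png','c9.png',250,60,400,230,4)
```

```text
t 5.5 pos [604.   99.8 249.3] jaw deg 0.69 F [ 0.3  0.2 -1.8] open 0.605 down [-0. -0. -1.]
bottom [604.   99.8 152.3] [[349.8 252.5]
 [354.3 216.7]] [[312.2 186.7]
 [311.9 133. ]]
```

View pics/c8.png

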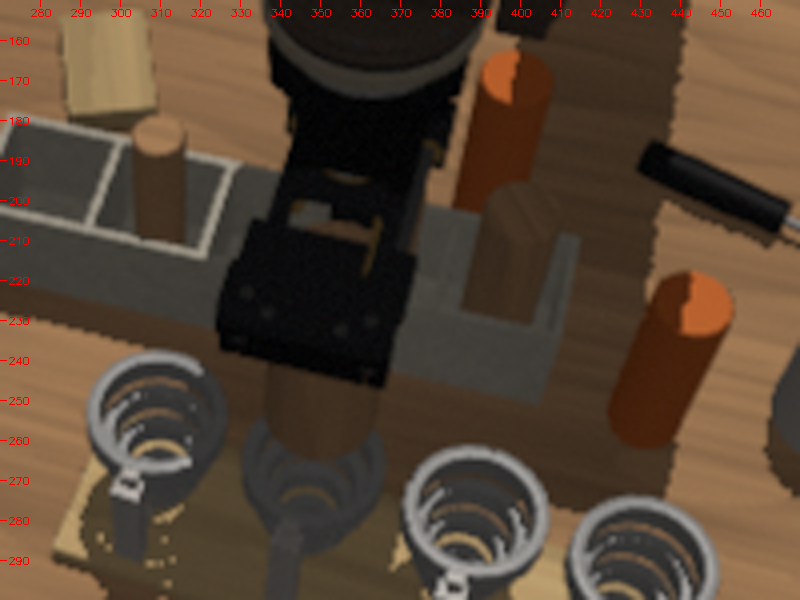

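View pics/c9.png

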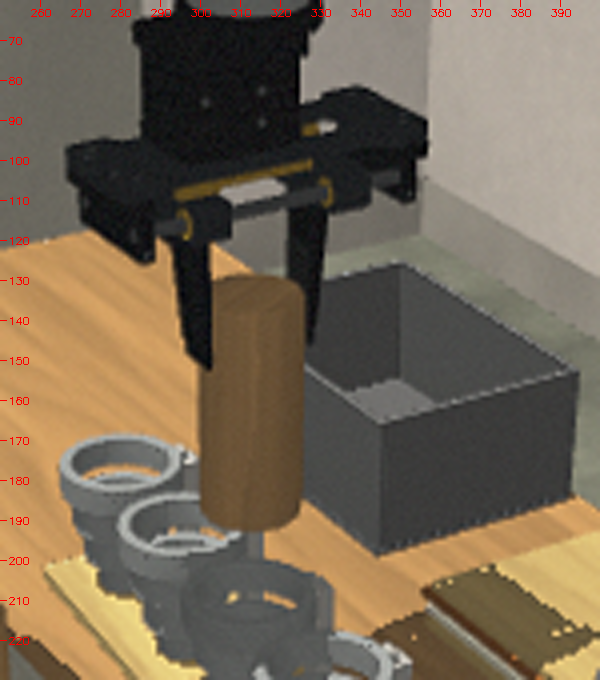

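View pics/wrist2.png

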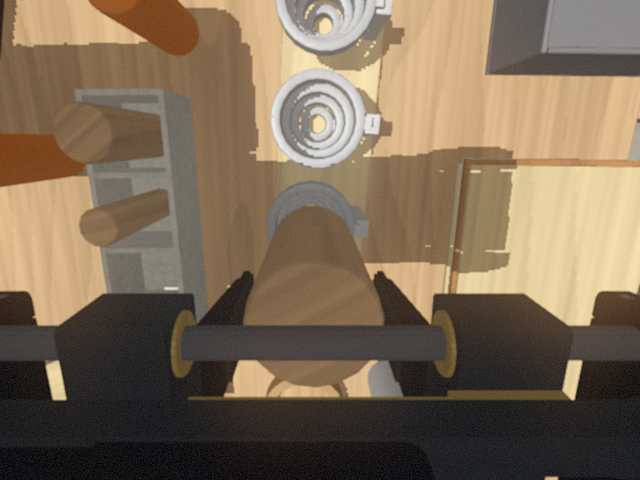

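```bash
cat >> h.py <<'E'
def overlay(f,o,k,cols,box,m,z=100,rs=(31,39)):
    x0,y0,x1,y1=box
    im=cv2.imread('pics/'+f)[y0:y1,x0:x1]; im=cv2.resize(im,None,fx=m,fy=m,interpolation=cv2.INTER_CUBIC)
    a=np.linspace(0,2*np.pi,90)
    for x,y in cols:
        for r in rs:
            p=proj(np.c_[x+r*np.cos(a),y+r*np.sin(a),0*a+z],k)
            p=((p+0.5-[x0,y0])*m-0.5)
            cv2.polylines(im,[np.round(p*16).astype(np.int32)],True,(0,255,0),1,cv2.LINE_AA,4)
    cv2.imwrite('pics/'+o,im)
E
python3 - <<'E'
from h import *
np.set_printoptions(precision=1,suppress=True)
cols=[[599.4,11.2],[605.2,100.3],[609.6,190.2],[615.7,279]]
overlay('scene0.png','o1.png',cam(env.read_camera('scene')),cols,(280,225,470,335),4)
overlay('side0.png','o2.png',cam(env.read_camera('side')),cols,(250,155,370,260),6)
s=env.state();c=env.read_camera('wrist');overlay('wrist2.png','o3.png',cam(c,s),cols,(250,0,450,220),4)
print(back([[318.5,118.5]],100,cam(c,s)))
s=dict(s);s['eef_pos']=np.array([440.2,35.4,244.5]);s['tcp_rot']=np.array([-1.7,1.571,3.025]);
E
```

```text
[[608.  188.8 100. ]]
```

View pics/o1.png

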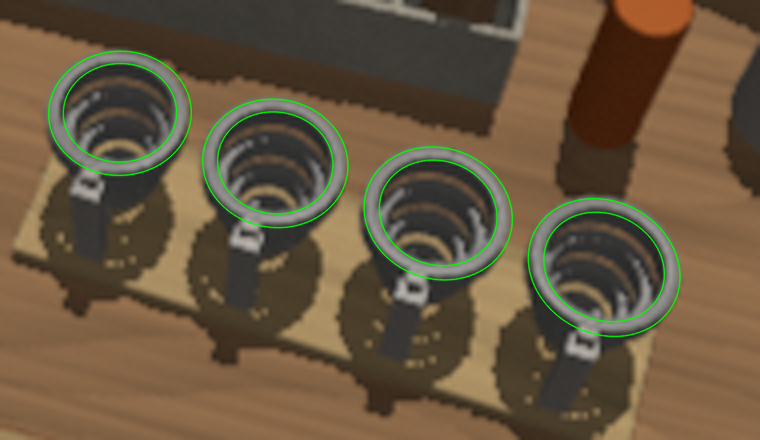

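View pics/o2.png

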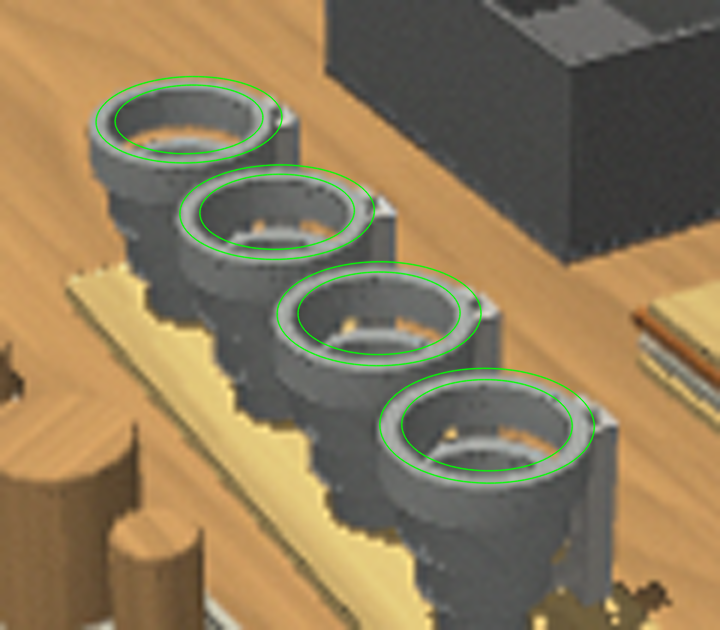

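View pics/o3.png

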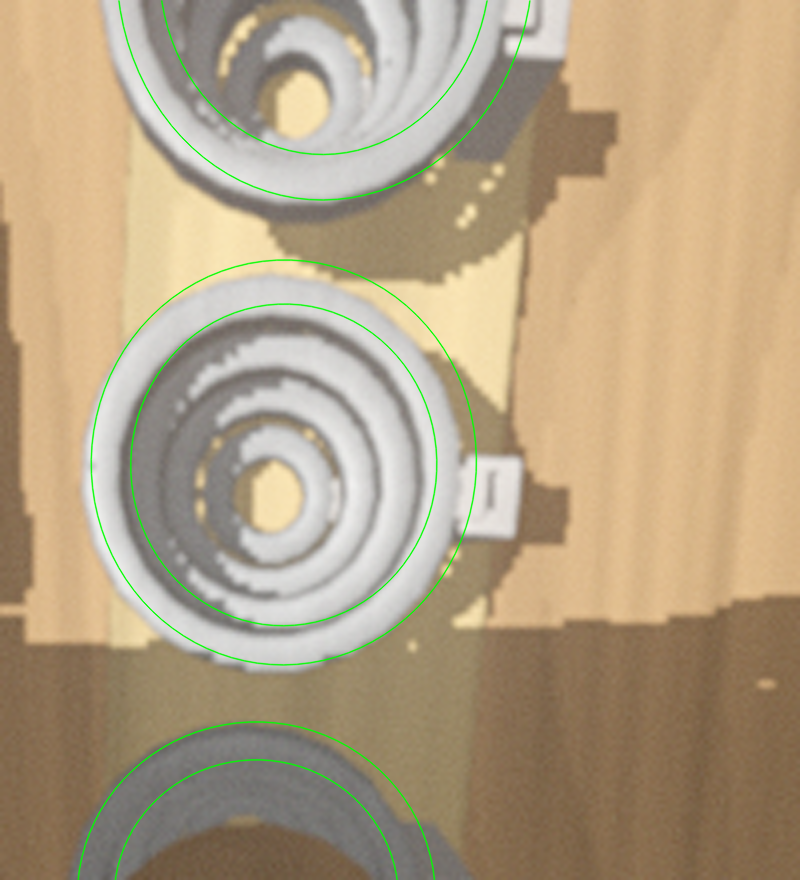

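Run:
```python
from h import *
np.set_printoptions(precision=2,suppress=True)
s=pose();c=env.read_camera('wrist');k=cam(c,s);e=s['eef_pos']
cv2.imwrite('pics/wrist3.png',c['frame'][:,:,::-1])
overlay('wrist3.png','o4.png',k,[e[:2]],(230,170,400,410),3,z=e[2]+33,rs=(27.5,29))
overlay('wrist3.png','o4.png',k,[e[:2]],(230,170,400,410),3,z=e[2]+31.5,rs=(29,))
cs=env.read_camera('scene');ks=cam(cs)
overlay('scene2.png','o5.png',ks,[e[:2]],(300,170,400,300),5,z=e[2]-96,rs=(27.5,29))
overlay('side2.png','o6.png',cam(env.read_camera('side')),[e[:2]],(270,110,350,240),5,z=e[2]-96,rs=(27.5,29))
a=[cv2.imread('pics/o%d.png'%i) for i in(4,5,6)]
h=720;cv2.imwrite('pics/o7.png',cv2.resize(np.hstack([cv2.copyMakeBorder(x,0,h-x.shape[0],0,0,0) for x in a]),None,fx=.57,fy=.57) if 0 else np.hstack([cv2.copyMakeBorder(x,0,h-x.shape[0],0,0,0) for x in a[1:]])[:600,:800])
```

```text
t 5.9 pos [604.9 100.2 249.9] jaw deg 0.71 F [ 0.2 -0.2 -3.5] open 0.602 down [ 0.  0. -1.]
```

View pics/o4.png

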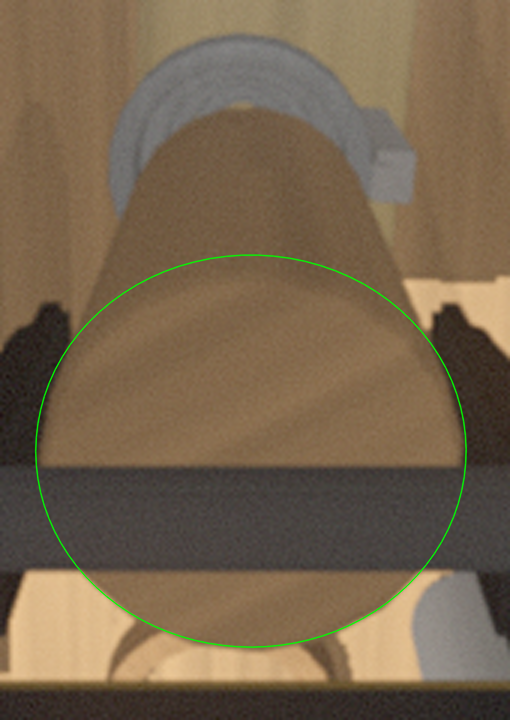

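View pics/o5.png

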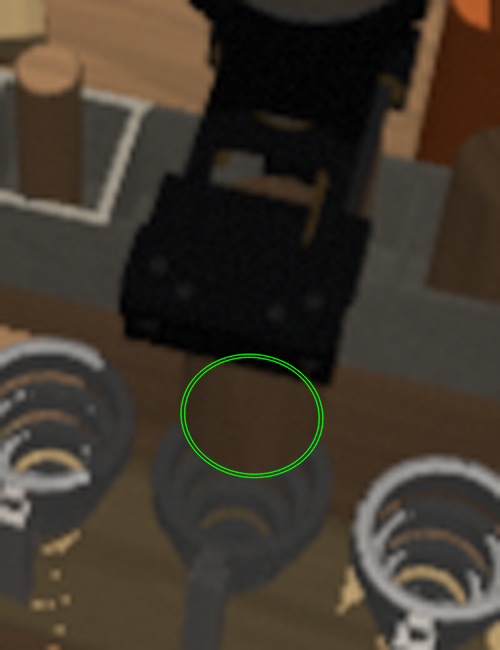

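View pics/o6.png

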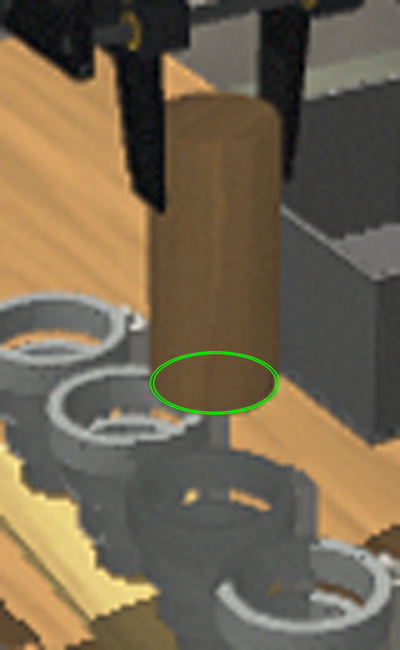

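Run:
```python
from h import *
np.set_printoptions(precision=2,suppress=True)
s=pose();c=env.read_camera('wrist');k=cam(c,s)
cv2.imwrite('pics/wrist4.png',c['frame'][:,:,::-1])
def C(x,y,a): 
    a=np.radians(a); return [[x+90*i*np.cos(a),y+90*i*np.sin(a)] for i in(-1,0,1,2)]
overlay('wrist4.png','o8.png',k,C(604,99.5,86.5),(250,0,450,220),4)
overlay('scene0.png','o9.png',cam(env.read_camera('scene')),C(604.3,99.5,86.5),(280,225,470,335),4)
overlay('side0.png','o10.png',cam(env.read_camera('side')),C(604.3,99.5,86.5),(250,155,370,260),6)
```

```text
t 6.05 pos [604.9 100.2 249.7] jaw deg 0.71 F [-0.1 -0.3 -2.9] open 0.612 down [-0.  0. -1.]
```

View pics/o8.png

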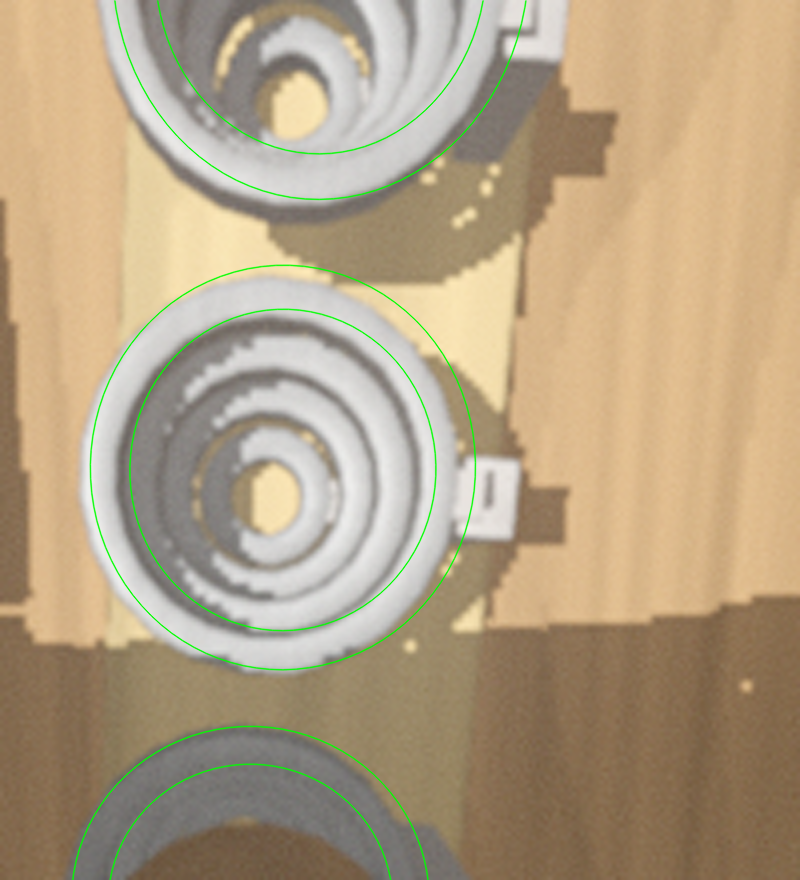

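View pics/o9.png

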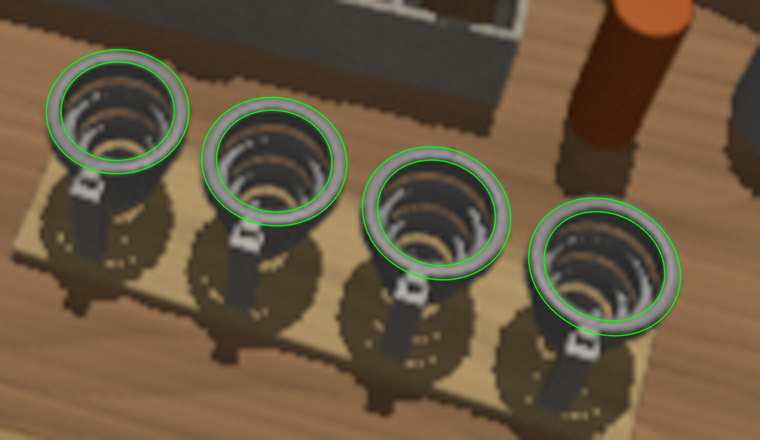

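View pics/o10.png

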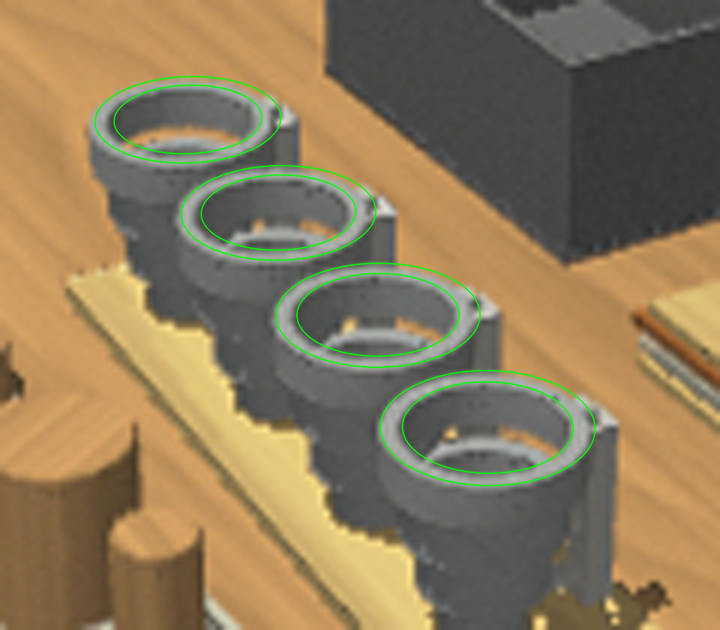

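Scene, side and wrist all put column 3 at about (604, 99.3). The blank in the hand is centred on the tool axis to within about 1 mm. I'll lower it into the ring mouth and check the force.

Call:
apply_moves(
  offset=[
    [-0.03, -0.04, -1],
    [-0.03, -0.04, -1.6],
    [-0.03, -0.04, -1.9],
    [-0.03, -0.04, -2.05],
    [-0.03, -0.04, -2.2],
    [-0.03, -0.04, -2.2],
    [-0.03, -0.04, -2.2],
  ],
  yaw=[0, 0, 0, 0, 0, 0, 0],
  jaw=[1, 1, 1, 1, 1, 1, 1],
)

```text
t: 7.08
eef_pos: [604.3, 99.3, 195.0]
tcp_rot: [1.665, 1.57, 0.106]
ft_force: [0.1, 0.3, -2.2]
opening: 0.606
```

Run:
```python
from h import *
s=pose();print(s['moment']);snap('scene','s5.png');snap('side','d5.png')
crop('s5.png','c10.png',290,200,430,320,5);crop('d5.png','c11.png',250,90,390,240,4)
```

```text
t 7.08 pos [604.3  99.3 195. ] jaw deg 0.71 F [ 0.1  0.3 -2.2] open 0.606 down [ 0.  0. -1.]
[-0.10906711  0.0241002   0.0116095 ]
```

View pics/c10.png

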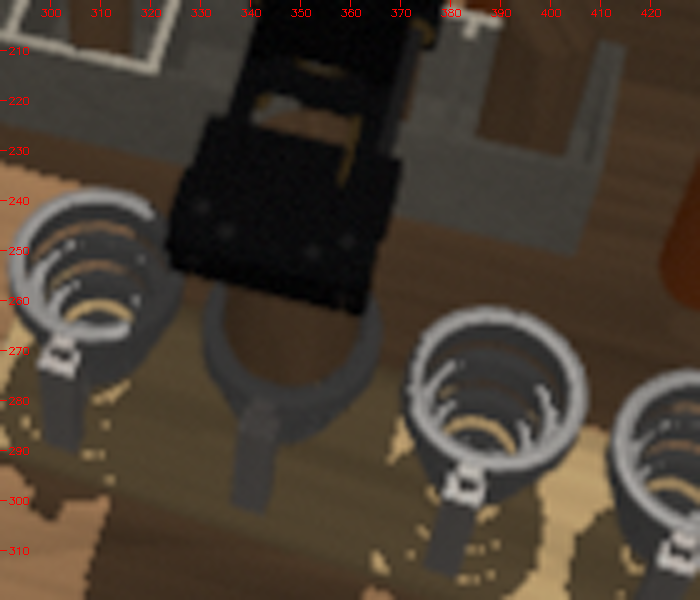

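View pics/c11.png

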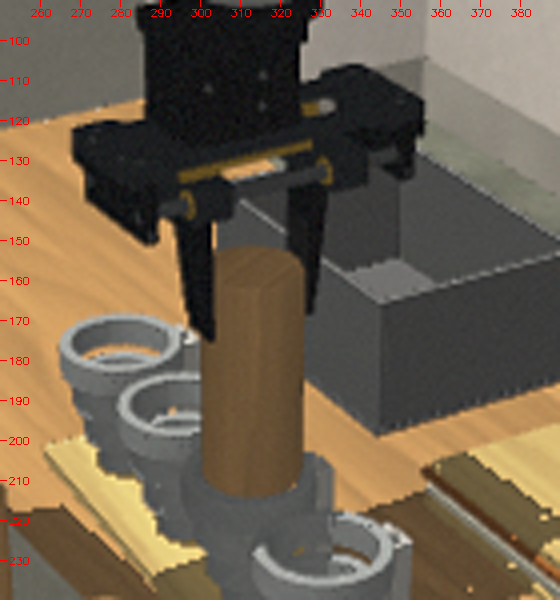

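The blank sits inside the ring mouth with no contact force. I'll lower it to about 2 mm above rest.

Call:
apply_moves(
  offset=[
    [0, 0, -0.2],
    [0, 0, -0.4],
    [0, 0, -0.6],
    [0, 0, -0.8],
    [0, 0, -0.8],
    [0, 0, -0.8],
  ],
  yaw=[0, 0, 0, 0, 0, 0],
  jaw=[1, 1, 1, 1, 1, 1],
)

```text
t: 7.92
eef_pos: [604.3, 99.3, 175.0]
tcp_rot: [1.575, 1.57, 0.016]
ft_force: [-0.6, 0.5, -3.3]
opening: 0.606
```

Call:
apply_moves(
  offset=[
    [0, 0, -0.05],
    [0, 0, -0.05],
    [0, 0, -0.05],
    [0, 0, -0.05],
    [0, 0, -0.05],
    [0, 0, 0.5],
    [0, 0, 1.5],
    [0, 0, 3],
    [0, 0, 3.2],
    [0, 0, 3.2],
    [0, 0, 3.2],
  ],
  yaw=[0, 0, 0, 0, 0, 0, 0, 0, 0, 0, 0],
  jaw=[-1, -1, -1, -1, -1, -1, -1, -1, -1, -1, -1],
)

```text
t: 9.3
eef_pos: [603.9, 99.2, 254.1]
tcp_rot: [-1.532, 1.57, -3.091]
ft_force: [-0.4, -0.3, -0.0]
opening: 0.999
```

Run:
```python
from h import *
np.set_printoptions(precision=1,suppress=True)
s=pose();snap('scene','s6.png');snap('side','d6.png')
crop('s6.png','c12.png',265,150,455,300,4);crop('d6.png','c13.png',210,90,360,270,4)
print(proj([[604,99.4,206]],cam(env.read_camera('scene'))),proj([[604,99.4,206]],cam(env.read_camera('side'))))
```

```text
t 9.3 pos [603.9  99.2 254.1] jaw deg 0.71 F [-0.4 -0.3 -0. ] open 0.999 down [-0. -0. -1.]
[[351.3 238.8]] [[312.2 165.3]]
```

View pics/c12.png

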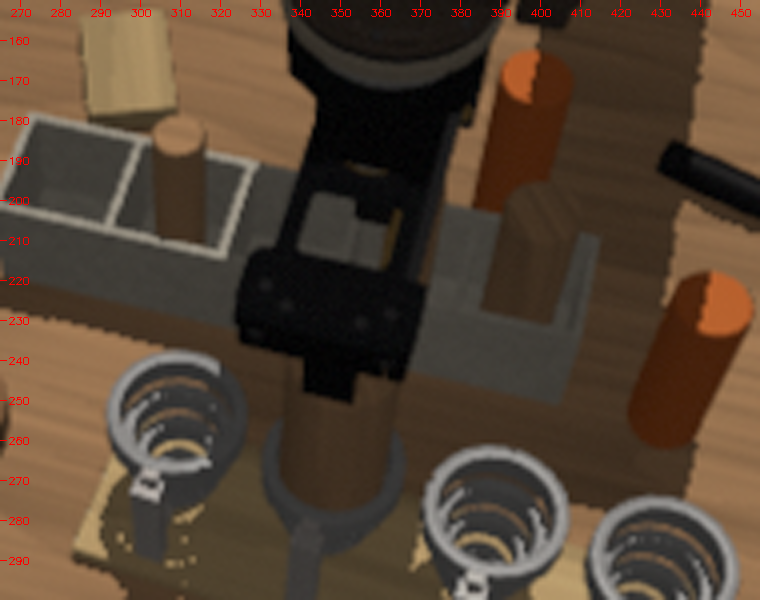

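View pics/c13.png

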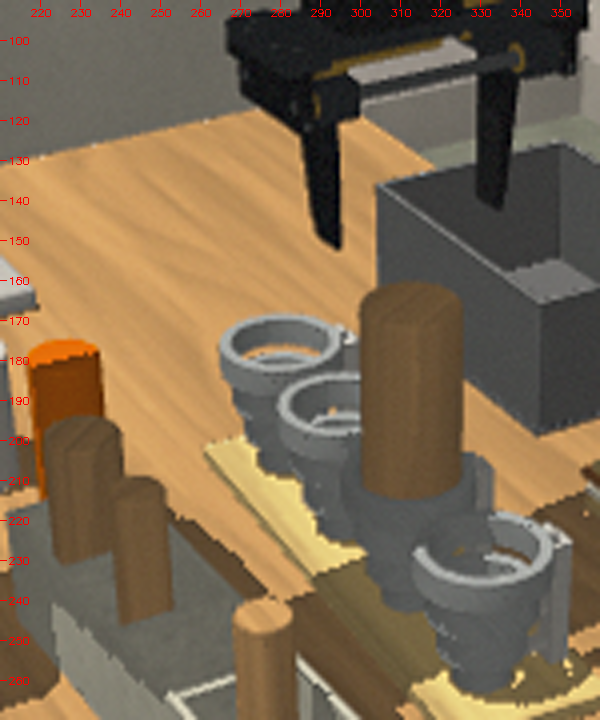

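The 58 blank is standing, with its top at side-view pixel (312, 166) as predicted. Next is the thin blank.

Call:
apply_moves(
  offset=[
    [-2, 0.23, 0],
    [-4, 0.23, 0],
    [-6, 0.23, -0.4],
    [-6.64, 0.23, -0.4],
    [-6.64, 0.23, -0.4],
    [-6.64, 0.23, -0.4],
    [-6.64, 0.23, -0.4],
  ],
  yaw=[0, 0, 0, 0, 0, 0, 0],
  jaw=[-1, -1, -1, -1, -1, -1, -1],
)

```text
t: 10.38
eef_pos: [439.2, 105.0, 244.2]
tcp_rot: [-1.565, 1.57, -3.124]
ft_force: [-0.0, 0.8, -0.2]
opening: 1.0
```

```bash
cat >> h.py <<'E'
def hov(f,pts,r,box=(220,100,420,320),m=3):
    pose();s,c=snap('wrist',f);s=env.state();k=cam(c,s)
    overlay(f,'h_'+f,k,pts,box,m,z=135,rs=(r-1.5,)); overlay_in('h_'+f,k,pts,box,m,r)
def overlay_in(f,k,pts,box,m,r): pass
E
python3 - <<'E'
from h import *
hov('w7.png',[[438,105]],16)
E
```

```text
t 10.38 pos [439.2 105.  244.2] jaw deg 0.7 F [-0.   0.8 -0.2] open 1.0 down [-0.001 -0.    -1.   ]
```

View pics/h_w7.png

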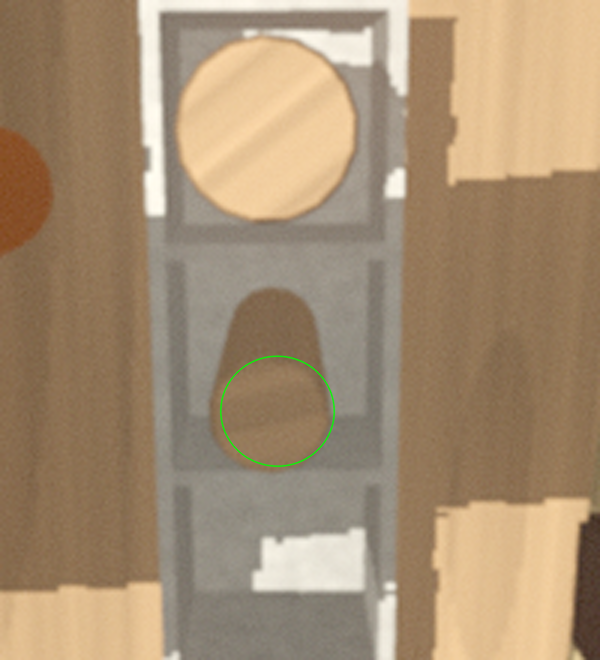

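Call:
apply_moves(
  offset=[
    [-0.08, -0.03, -2],
    [-0.08, -0.03, -4],
    [-0.08, -0.03, -5.2],
    [-0.08, -0.03, -5.7],
    [-0.08, -0.03, -5.7],
    [-0.08, -0.03, -5.7],
    [-0.08, -0.03, -5.7],
    [-0.08, -0.03, -5.7],
    [-0.08, -0.03, -5.7],
    [-0.08, -0.03, -5.7],
    [-0.08, -0.03, -5.7],
    [-0.08, -0.03, -5.7],
    [-0.08, -0.03, -5.7],
    [-0.08, -0.03, -5.7],
    [-0.08, -0.03, -5.7],
  ],
  yaw=[0, 0, 0, 0, 0, 0, 0, 0, 0, 0, 0, 0, 0, 0, 0],
  jaw=[-1, -1, -1, -1, -1, 1, 1, 1, 1, 1, 1, 1, 1, 1, 1],
)

```text
t: 12.3
eef_pos: [437.0, 104.2, 101.6]
tcp_rot: [-1.525, 1.57, -3.084]
ft_force: [-0.3, 0.2, 0.2]
opening: 0.328
```

Run:
```python
from h import *
s=pose();print(s['opening']*95)
```

```text
t 12.3 pos [437.  104.2 101.6] jaw deg 0.7 F [-0.3  0.2  0.2] open 0.328 down [-0.001 -0.    -1.   ]
31.136214690630396
```

Call:
apply_moves(
  offset=[
    [0, 0, 1],
    [0, 0, 2],
    [0, 0, 4],
    [0, 0, 5.9],
    [0, 0, 5.9],
    [2, 1, 5.9],
    [4, 2, 5.9],
    [6, 3, 5.9],
    [6.88, 3.39, 5.9],
    [6.88, 3.39, 5.9],
    [6.88, 3.39, 5.9],
    [6.88, 3.39, 5.9],
    [6.88, 3.39, 5.9],
  ],
  yaw=[0, 0, 0, 0, 0, 0, 0, 0, 0, 0, 0, 0, 0],
  jaw=[1, 1, 1, 1, 1, 1, 1, 1, 1, 1, 1, 1, 1],
)

```text
t: 13.92
eef_pos: [608.6, 188.6, 249.5]
tcp_rot: [-1.566, 1.57, -3.125]
ft_force: [0.6, 0.1, -0.0]
opening: 0.33
```

```bash
cat >> h.py <<'E'
def C(x=604.2,y=99.4,a=86.5):
    a=np.radians(a); return [[x+90*i*np.cos(a),y+90*i*np.sin(a)] for i in(-1,0,1,2)]
def held(tag,r):
    s=pose();s,c=snap('wrist','w'+tag);k=cam(c,env.state());e=env.state()['eef_pos']
    overlay('w'+tag,'hw'+tag,k,[e[:2]],(220,20,420,400),2,z=e[2]+33,rs=(r-1.5,))
    cv2.imwrite('pics/tmp.png',cv2.imread('pics/w'+tag)); overlay('w'+tag,'hg'+tag,k,C(),(220,0,420,250),3)
    for n,b in(('scene',(280,150,480,300)),('side',(230,60,380,240))):
        snap(n,n+tag); kk=cam(env.read_camera(n))
        overlay(n+tag,'h'+n+tag,kk,[e[:2]],b,4,z=e[2]-97,rs=(r-1.5,))
E
python3 - <<'E'
from h import *
held('8.png',16)
E
```

```text
t 13.93 pos [608.6 188.6 249.5] jaw deg 0.68 F [ 0.6  0.1 -0. ] open 0.33 down [-0.001 -0.    -1.   ]
```

View pics/hw8.png

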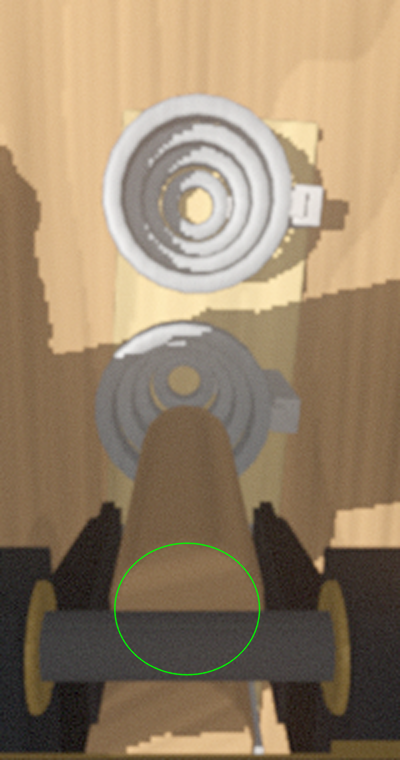

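View pics/hg8.png

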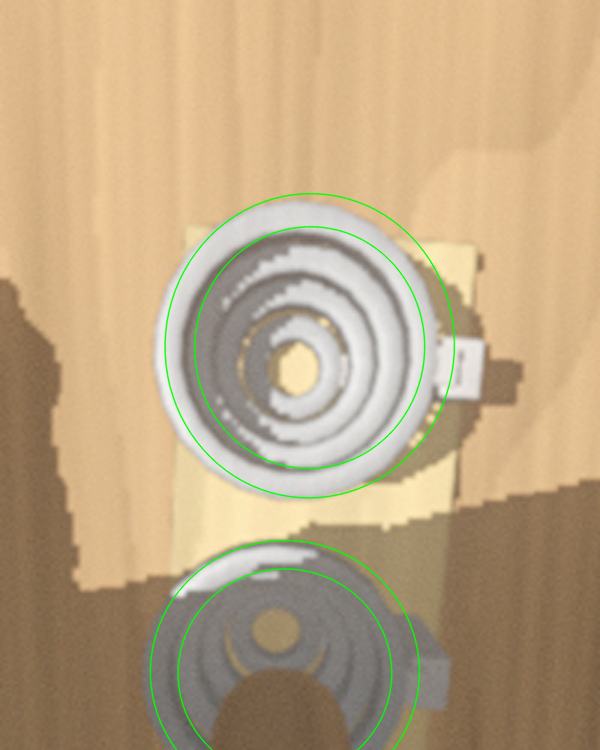

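View pics/hscene8.png

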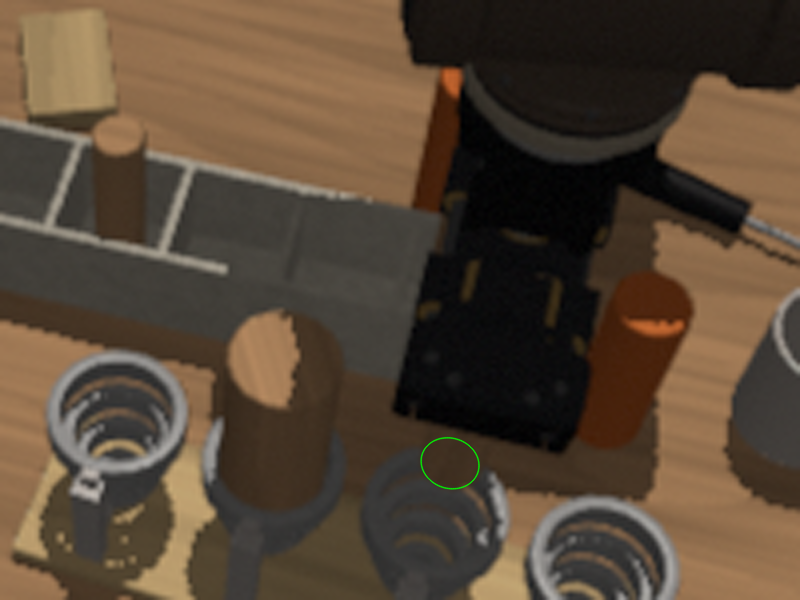

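View pics/hside8.png

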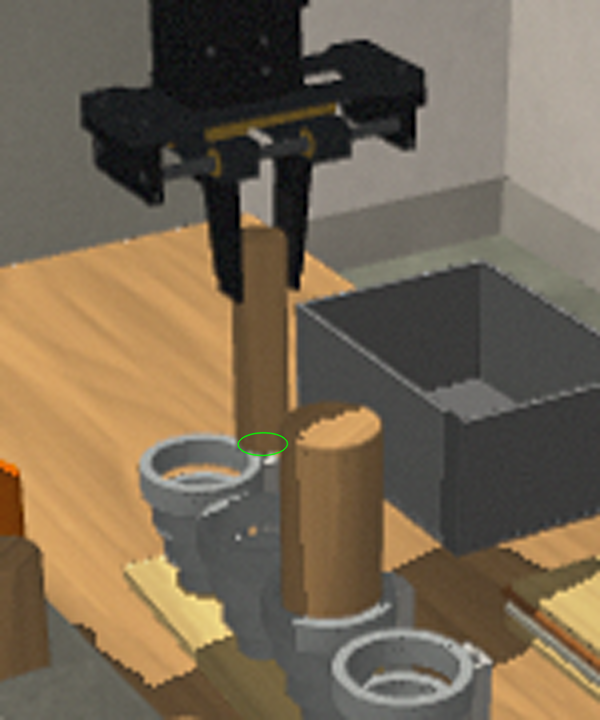

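Call:
apply_moves(
  offset=[
    [0.01, 0.01, -1.5],
    [0.01, 0.01, -2.5],
    [0.01, 0.01, -3.3],
    [0.01, 0.01, -3.9],
    [0.01, 0.01, -3.9],
    [0.01, 0.01, -3.9],
  ],
  yaw=[0, 0, 0, 0, 0, 0],
  jaw=[1, 1, 1, 1, 1, 1],
)

```text
t: 14.92
eef_pos: [609.5, 189.2, 152.5]
tcp_rot: [2.327, 1.57, 0.768]
ft_force: [0.2, 0.8, -0.4]
opening: 0.328
```

Run:
```python
from h import *
s=pose();print(s['moment'])
```

```text
t 14.93 pos [609.5 189.2 152.5] jaw deg 0.69 F [ 0.2  0.8 -0.4] open 0.328 down [ 0.  0. -1.]
[-0.1318685   0.07984303  0.03013609]
```

Call:
apply_moves(
  offset=[
    [0, 0, -0.15],
    [0, 0, -0.3],
    [0, 0, -0.4],
    [0, 0, -0.4],
  ],
  yaw=[0, 0, 0, 0],
  jaw=[1, 1, 1, 1],
)

```text
t: 15.42
eef_pos: [609.2, 189.2, 142.1]
tcp_rot: [-1.597, 1.57, 3.127]
ft_force: [-1.1, 0.1, -0.8]
opening: 0.328
```

Run:
```python
from h import *
s=pose();print(s['moment'])
```

```text
t 15.43 pos [609.2 189.2 142.1] jaw deg 0.7 F [-1.1  0.1 -0.8] open 0.328 down [-0.001  0.    -1.   ]
[-0.0779891   0.47678075  0.02844001]
```

Call:
apply_moves(
  offset=[
    [-0.02, 0, -0.15],
    [-0.02, 0, -0.3],
    [-0.02, 0, -0.45],
    [-0.02, 0, -0.6],
    [-0.02, 0, -0.6],
  ],
  yaw=[0, 0, 0, 0, 0],
  jaw=[1, 1, 1, 1, 1],
)

```text
t: 16.05
eef_pos: [608.7, 189.1, 126.8]
tcp_rot: [-1.544, 1.57, -3.102]
ft_force: [0.1, -0.4, -1.5]
opening: 0.334
```

Call:
apply_moves(
  offset=[
    [0, 0, -0.04],
    [0, 0, -0.04],
    [0, 0, -0.04],
    [0, 0, -0.04],
    [0, 0, -0.04],
    [0, 0, 0.5],
    [0, 0, 1.5],
    [0, 0, 3.5],
    [0, 0, 5],
    [0, 0, 5],
    [0, 0, 5],
  ],
  yaw=[0, 0, 0, 0, 0, 0, 0, 0, 0, 0, 0],
  jaw=[-0.2, -0.2, -0.2, -0.2, -0.2, -0.2, -0.2, -1, -1, -1, -1],
)

```text
t: 17.42
eef_pos: [608.3, 189.1, 251.6]
tcp_rot: [-1.467, 1.569, -3.026]
ft_force: [0.5, 0.1, 0.2]
opening: 0.956
```

Run:
```python
from h import *
np.set_printoptions(precision=1,suppress=True)
s=pose();snap('scene','s9.png');snap('side','d9.png')
crop('s9.png','c14.png',265,150,455,300,4);crop('d9.png','c15.png',210,90,360,270,4)
print(proj([[609.2,189.2,158]],cam(env.read_camera('scene'))),proj([[609.2,189.2,158]],cam(env.read_camera('side'))))
```

```text
t 17.43 pos [608.3 189.1 251.6] jaw deg 0.69 F [0.5 0.1 0.2] open 0.956 down [-0. -0. -1.]
[[392.6 264.3]] [[295.3 168.3]]
```

View pics/c14.png

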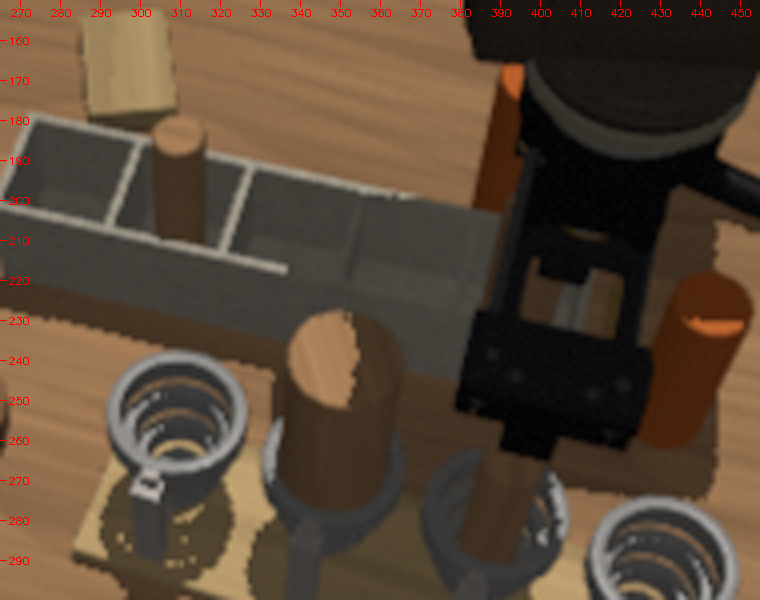

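View pics/c15.png

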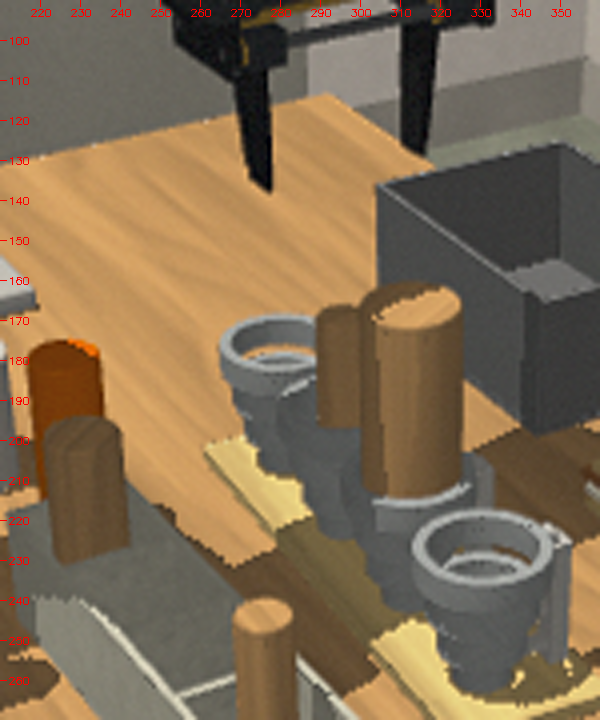

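The thin blank is standing, its top at side-view (295, 168) as predicted for ring 4. Next is the 45 blank.

Call:
apply_moves(
  offset=[
    [-2, -0.5, 0],
    [-4, -0.55, 0],
    [-6, -0.55, -0.3],
    [-6.9, -0.55, -0.3],
    [-6.9, -0.55, -0.3],
    [-6.9, -0.55, -0.3],
    [-6.9, -0.55, -0.3],
    [-6.9, -0.55, -0.3],
  ],
  yaw=[0, 0, 0, 0, 0, 0, 0, 0],
  jaw=[-0.45, -0.45, -0.45, -0.45, -0.45, -0.45, -0.45, -0.45],
)

```text
t: 18.62
eef_pos: [436.4, 175.3, 243.0]
tcp_rot: [-1.424, 1.568, -2.983]
ft_force: [0.3, 0.1, -0.4]
opening: 0.724
```

Run:
```python
from h import *
hov('w10.png',[[436.5,175.5]],22.5)
```

```text
t 18.62 pos [436.4 175.3 243. ] jaw deg 0.68 F [ 0.3  0.1 -0.4] open 0.724 down [-0.003 -0.001 -1.   ]
```

View pics/h_w10.png

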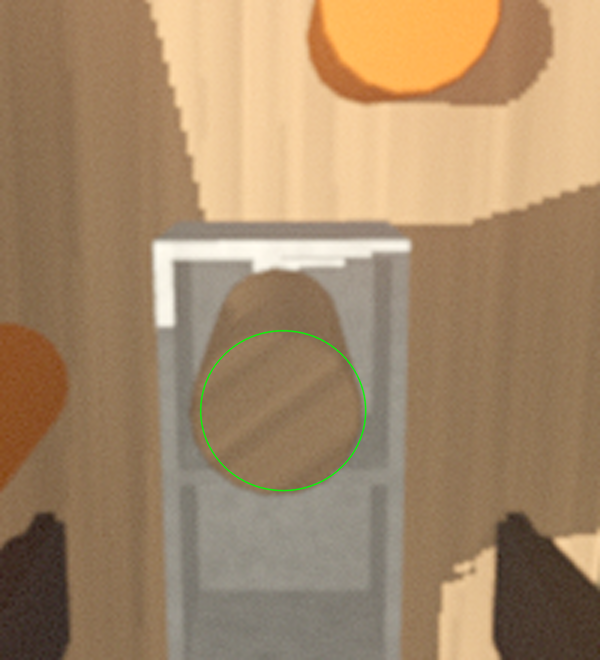

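Call:
apply_moves(
  offset=[
    [-0.05, 0.02, -2],
    [-0.05, 0.02, -4],
    [-0.05, 0.02, -5.2],
    [-0.05, 0.02, -5.64],
    [-0.05, 0.02, -5.64],
    [-0.05, 0.02, -5.64],
    [-0.05, 0.02, -5.64],
    [-0.05, 0.02, -5.64],
    [-0.05, 0.02, -5.64],
    [-0.05, 0.02, -5.64],
    [-0.05, 0.02, -5.64],
    [-0.05, 0.02, -5.64],
  ],
  yaw=[0, 0, 0, 0, 0, 0, 0, 0, 0, 0, 0, 0],
  jaw=[-0.45, -0.45, -0.45, -0.45, -0.45, 1, 1, 1, 1, 1, 1, 1],
)

```text
t: 20.18
eef_pos: [435.3, 175.8, 102.6]
tcp_rot: [-1.483, 1.569, -3.042]
ft_force: [-1.0, -0.5, 8.5]
opening: 0.467
```

Run:
```python
from h import *
s=pose();print(s['opening']*95)
```

```text
t 20.18 pos [435.3 175.8 102.6] jaw deg 0.67 F [-1.  -0.5  8.5] open 0.467 down [-0.002 -0.    -1.   ]
44.35404243278761
```

Call:
apply_moves(
  offset=[
    [0, 0, 1],
    [0, 0, 2],
    [0, 0, 4],
    [0, 0, 5.9],
    [0, 0, 5.9],
    [2, 1, 5.9],
    [4, 2.2, 5.9],
    [6, 3.4, 5.9],
    [7.13, 4.12, 5.9],
    [7.13, 4.12, 5.9],
    [7.13, 4.12, 5.9],
    [7.13, 4.12, 5.9],
    [7.13, 4.12, 5.9],
    [7.13, 4.12, 5.9],
  ],
  yaw=[0, 0, 0, 0, 0, 0, 0, 0, 0, 0, 0, 0, 0, 0],
  jaw=[1, 1, 1, 1, 1, 1, 1, 1, 1, 1, 1, 1, 1, 1],
)

```text
t: 21.92
eef_pos: [613.4, 278.7, 250.5]
tcp_rot: [-1.546, 1.569, -3.105]
ft_force: [0.8, -0.0, -1.4]
opening: 0.468
```

Run:
```python
from h import *
C.__defaults__=(604.2,99.4,87.2)
held('11.png',22.5)
```

```text
t 21.93 pos [613.4 278.7 250.5] jaw deg 0.67 F [ 0.8 -0.  -1.4] open 0.468 down [-0.002 -0.    -1.   ]
```

View pics/hw11.png

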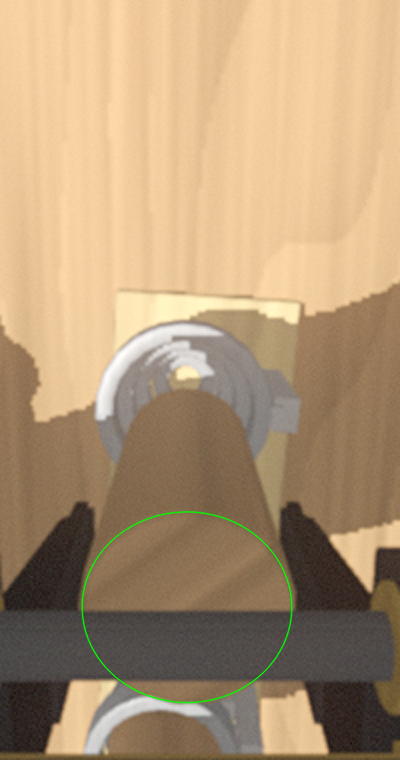

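View pics/hg11.png

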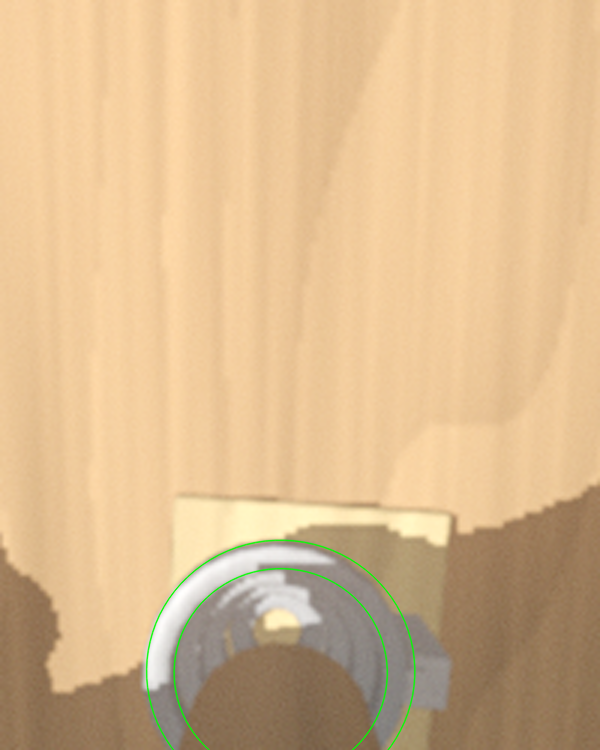

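View pics/hside11.png

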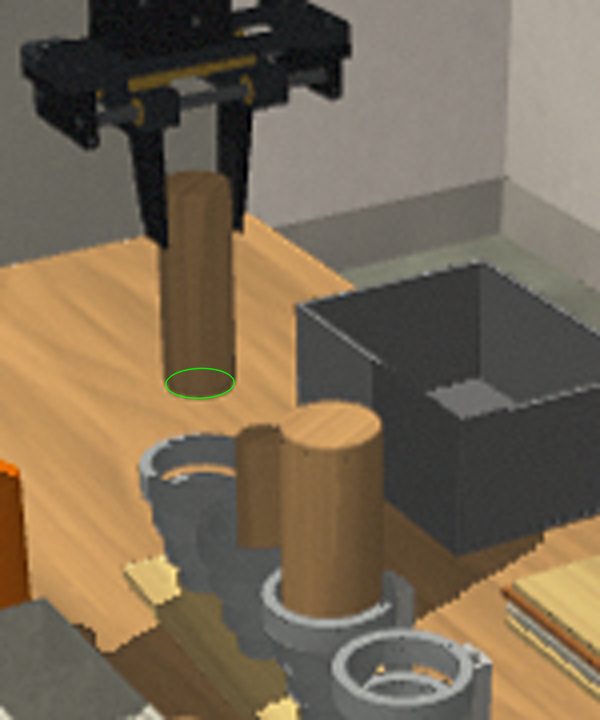

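View pics/hscene11.png

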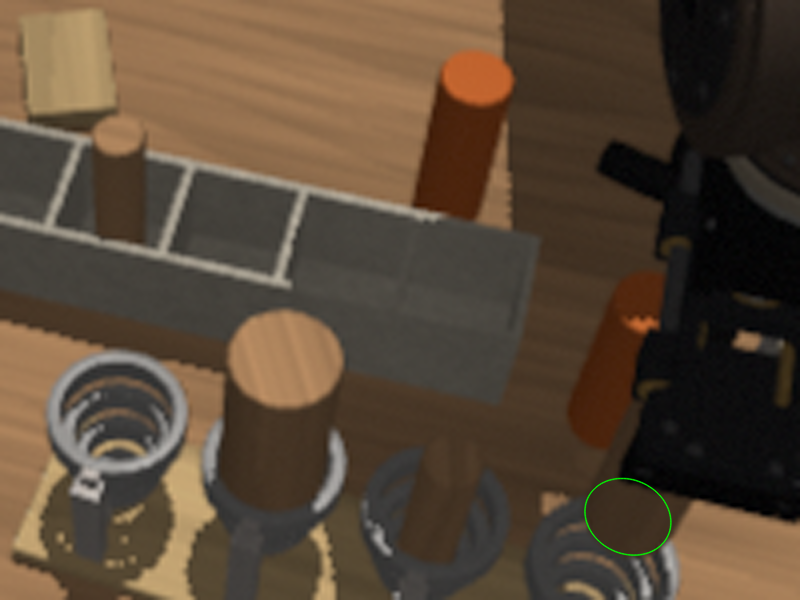

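Call:
apply_moves(
  offset=[
    [-0.01, 0.01, -1.2],
    [-0.01, 0.01, -2],
    [-0.01, 0.01, -2.5],
    [-0.01, 0.01, -2.9],
    [-0.01, 0.01, -2.9],
    [-0.01, 0.01, -2.9],
  ],
  yaw=[0, 0, 0, 0, 0, 0],
  jaw=[1, 1, 1, 1, 1, 1],
)

```text
t: 22.92
eef_pos: [613.5, 279.2, 178.3]
tcp_rot: [-1.682, 1.57, 3.042]
ft_force: [-0.5, 0.3, -1.7]
opening: 0.471
```

Call:
apply_moves(
  offset=[
    [0, 0, -0.15],
    [0, 0, -0.3],
    [0, 0, -0.4],
    [0, 0, -0.4],
  ],
  yaw=[0, 0, 0, 0],
  jaw=[1, 1, 1, 1],
)

```text
t: 23.42
eef_pos: [613.4, 279.2, 168.1]
tcp_rot: [-1.566, 1.569, -3.125]
ft_force: [0.9, 0.8, -0.2]
opening: 0.47
```

Run:
```python
from h import *
s=pose();print(s['moment'])
```

```text
t 23.43 pos [613.4 279.2 168.1] jaw deg 0.68 F [ 0.9  0.8 -0.2] open 0.47 down [-0.002 -0.    -1.   ]
[-0.07929197  0.04970223 -0.02438167]
```

Call:
apply_moves(
  offset=[
    [0, 0, -0.2],
    [0, 0, -0.4],
    [0, 0, -0.6],
    [0, 0, -0.66],
    [0, 0, -0.66],
  ],
  yaw=[0, 0, 0, 0, 0],
  jaw=[1, 1, 1, 1, 1],
)

```text
t: 24.05
eef_pos: [613.5, 279.1, 151.4]
tcp_rot: [-1.544, 1.569, -3.103]
ft_force: [-0.4, 0.0, -1.1]
opening: 0.465
```

Call:
apply_moves(
  offset=[
    [0, 0, -0.04],
    [0, 0, -0.04],
    [0, 0, -0.04],
    [0, 0, -0.04],
    [0, 0, -0.04],
    [0, 0, 0.5],
    [0, 0, 1.5],
    [0, 0, 3],
    [0, 0, 4],
    [0, 0, 4],
    [0, 0, 4],
  ],
  yaw=[0, 0, 0, 0, 0, 0, 0, 0, 0, 0, 0],
  jaw=[-0.5, -0.5, -0.5, -0.5, -0.5, -0.5, -0.5, -1, -1, -1, -1],
)

```text
t: 25.42
eef_pos: [613.1, 279.0, 250.8]
tcp_rot: [-1.441, 1.568, -3.0]
ft_force: [-0.8, -0.3, -0.4]
opening: 0.996
```

Run:
```python
from h import *
np.set_printoptions(precision=1,suppress=True)
s=pose();snap('scene','s12.png');snap('side','d12.png')
crop('s12.png','c16.png',265,150,455,310,4);crop('d12.png','c17.png',210,90,360,270,4)
print(proj([[613.3,279.2,182]],cam(env.read_camera('scene'))),proj([[613.3,279.2,182]],cam(env.read_camera('side'))))
```

```text
t 25.43 pos [613.1 279.  250.8] jaw deg 0.68 F [-0.8 -0.3 -0.4] open 0.996 down [-0. -0. -1.]
[[440.1 272. ]] [[279.  144.6]]
```

View pics/c16.png

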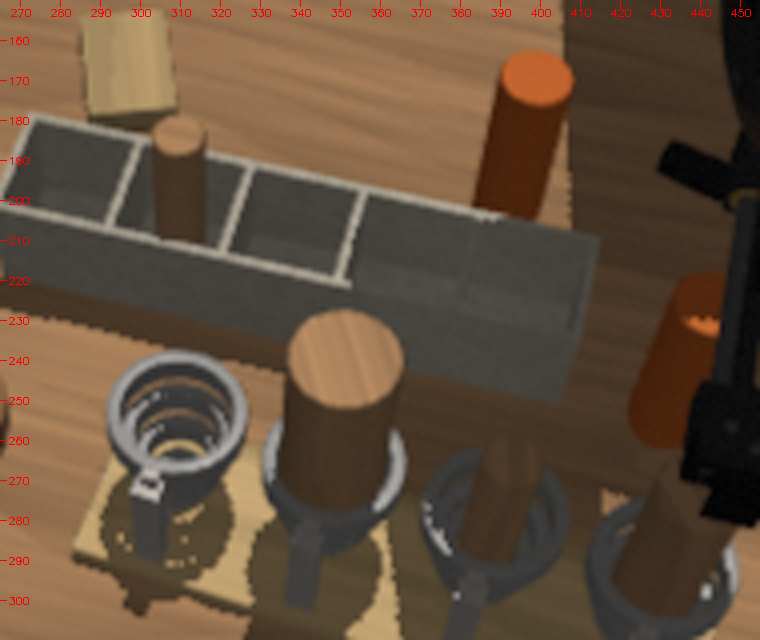

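View pics/c17.png

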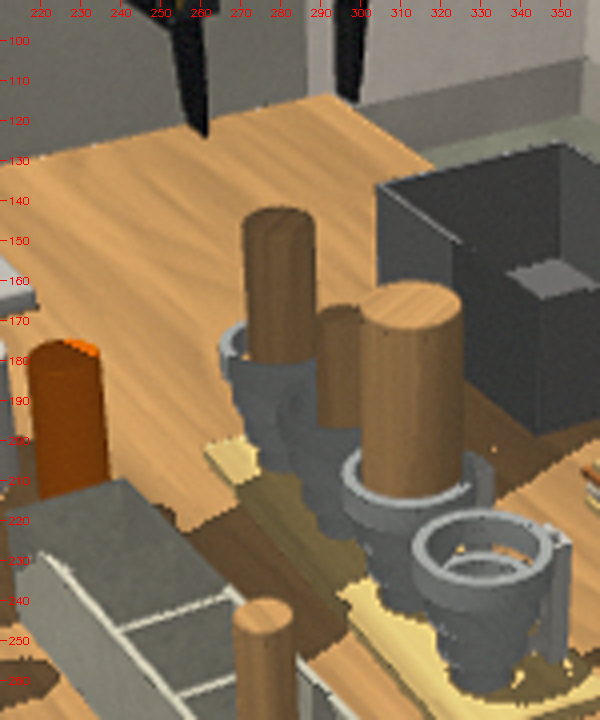

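The 45 blank is standing, its top at side-view (279, 145) as predicted for ring 3. Now the last thin blank.

Call:
apply_moves(
  offset=[
    [-1.2, -2.1, 0],
    [-2.4, -4.2, 0],
    [-3.6, -6.3, 0],
    [-4.8, -8.4, 0],
    [-6, -10.6, 0],
    [-6.93, -12.63, -0.25],
    [-6.93, -12.63, -0.25],
    [-6.93, -12.63, -0.25],
    [-6.93, -12.63, -0.25],
    [-6.93, -12.63, -0.25],
    [-6.93, -12.63, -0.25],
    [-6.93, -12.63, -0.25],
  ],
  yaw=[0, 0, 0, 0, 0, 0, 0, 0, 0, 0, 0, 0],
  jaw=[-0.5, -0.5, -0.5, -0.5, -0.5, -0.5, -0.5, -0.5, -0.5, -0.5, -0.5, -0.5],
)

```text
t: 27.12
eef_pos: [440.1, -36.4, 244.1]
tcp_rot: [-1.415, 1.567, -2.973]
ft_force: [-0.5, 0.0, 0.5]
opening: 0.75
```

Run:
```python
from h import *
hov('w13.png',[[440,-36.7]],16)
```

```text
t 27.12 pos [440.1 -36.4 244.1] jaw deg 0.71 F [-0.5  0.   0.5] open 0.75 down [-0.003 -0.001 -1.   ]
```

View pics/h_w13.png

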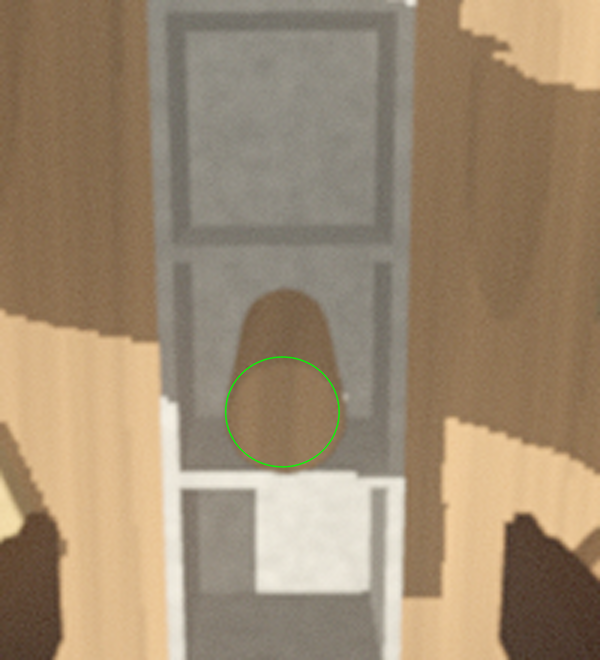

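Call:
apply_moves(
  offset=[
    [0.03, -0.03, -2],
    [0.03, -0.03, -4],
    [0.03, -0.03, -5.2],
    [0.03, -0.03, -5.68],
    [0.03, -0.03, -5.68],
    [0.03, -0.03, -5.68],
    [0.03, -0.03, -5.68],
    [0.03, -0.03, -5.68],
    [0.03, -0.03, -5.68],
    [0.03, -0.03, -5.68],
    [0.03, -0.03, -5.68],
    [0.03, -0.03, -5.68],
    [0.03, -0.03, -5.68],
  ],
  yaw=[0, 0, 0, 0, 0, 0, 0, 0, 0, 0, 0, 0, 0],
  jaw=[-0.45, -0.45, -0.45, -0.45, -0.45, 1, 1, 1, 1, 1, 1, 1, 1],
)

```text
t: 28.8
eef_pos: [441.0, -37.3, 102.4]
tcp_rot: [-1.343, 1.568, -2.901]
ft_force: [-0.1, 0.4, 5.5]
opening: 0.33
```

Run:
```python
from h import *
s=pose();print(s['opening']*95)
```

```text
t 28.8 pos [441.  -37.3 102.4] jaw deg 0.7 F [-0.1  0.4  5.5] open 0.33 down [-0.003 -0.001 -1.   ]
31.394607669168657
```

Call:
apply_moves(
  offset=[
    [0, 0, 1],
    [0, 0, 2],
    [0, 0, 4],
    [0, 0, 5.9],
    [0, 0, 5.9],
    [2, 0.6, 5.9],
    [4, 1.2, 5.9],
    [6, 1.8, 5.9],
    [6.35, 1.88, 5.9],
    [6.35, 1.88, 5.9],
    [6.35, 1.88, 5.9],
    [6.35, 1.88, 5.9],
    [6.35, 1.88, 5.9],
  ],
  yaw=[0, 0, 0, 0, 0, 0, 0, 0, 0, 0, 0, 0, 0],
  jaw=[1, 1, 1, 1, 1, 1, 1, 1, 1, 1, 1, 1, 1],
)

```text
t: 30.42
eef_pos: [599.3, 9.5, 250.2]
tcp_rot: [-1.284, 1.568, -2.843]
ft_force: [-0.2, -0.3, 0.1]
opening: 0.324
```

Run:
```python
from h import *
C.__defaults__=(604.2,99.4,87.2)
held('14.png',16)
```

```text
t 30.43 pos [599.3   9.5 250.2] jaw deg 0.68 F [-0.2 -0.3  0.1] open 0.324 down [-0.002 -0.001 -1.   ]
```

View pics/hw14.png

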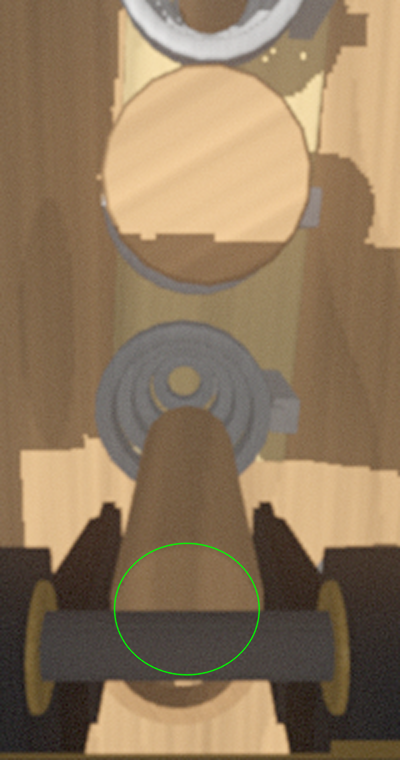

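View pics/hg14.png

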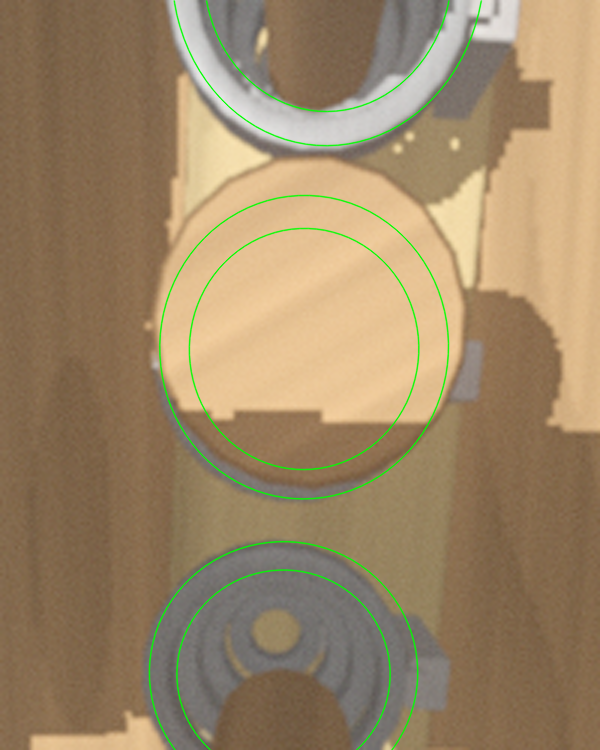

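View pics/hside14.png

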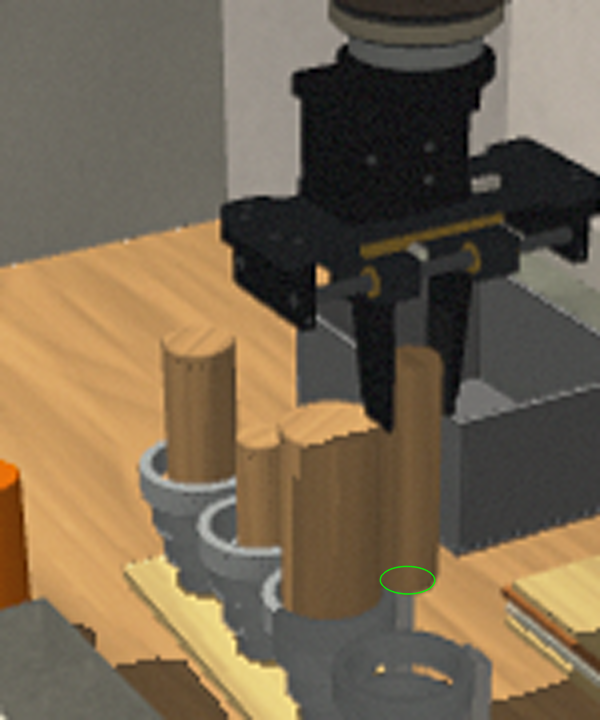

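Relative to the blank, the column appears just as in the earlier successful 32 mm insertion (bottom hole at (276, 631) in both crops). Lowering.

Call:
apply_moves(
  offset=[
    [0, 0.01, -1.5],
    [0, 0.01, -2.5],
    [0, 0.01, -3.3],
    [0, 0.01, -3.9],
    [0, 0.01, -3.9],
    [0, 0.01, -3.9],
  ],
  yaw=[0, 0, 0, 0, 0, 0],
  jaw=[1, 1, 1, 1, 1, 1],
)

```text
t: 31.42
eef_pos: [600.0, 9.9, 153.1]
tcp_rot: [-1.144, 1.569, -2.702]
ft_force: [0.7, 0.4, -0.3]
opening: 0.331
```

Call:
apply_moves(
  offset=[
    [0, 0, -0.15],
    [0, 0, -0.3],
    [0, 0, -0.42],
    [0, 0, -0.42],
  ],
  yaw=[0, 0, 0, 0],
  jaw=[1, 1, 1, 1],
)

```text
t: 31.92
eef_pos: [599.5, 9.9, 142.2]
tcp_rot: [-1.352, 1.567, -2.911]
ft_force: [-2.9, -0.7, -2.5]
opening: 0.326
```

Run:
```python
from h import *
s=pose();print(s['moment'])
```

```text
t 31.93 pos [599.5   9.9 142.2] jaw deg 0.7 F [-2.9 -0.7 -2.5] open 0.326 down [-0.003 -0.001 -1.   ]
[-0.24702824  0.83477285  0.02221507]
```

Call:
apply_moves(
  offset=[
    [-0.04, -0.01, 0],
    [-0.04, -0.01, -0.15],
    [-0.04, -0.01, -0.3],
  ],
  yaw=[0, 0, 0],
  jaw=[1, 1, 1],
)

```text
t: 32.3
eef_pos: [598.7, 9.7, 134.5]
tcp_rot: [-1.296, 1.568, -2.854]
ft_force: [-0.9, -0.7, -0.5]
opening: 0.33
```

Run:
```python
from h import *
s=pose();print(s['moment'])
```

```text
t 32.3 pos [598.7   9.7 134.5] jaw deg 0.7 F [-0.9 -0.7 -0.5] open 0.33 down [-0.003 -0.001 -1.   ]
[-0.07454765  0.03702815  0.04283013]
```

Call:
apply_moves(
  offset=[
    [0, 0, -0.15],
    [0, 0, -0.28],
    [0, 0, -0.28],
  ],
  yaw=[0, 0, 0],
  jaw=[1, 1, 1],
)

```text
t: 32.67
eef_pos: [598.7, 9.7, 127.2]
tcp_rot: [-1.354, 1.568, -2.913]
ft_force: [0.2, -0.5, -1.0]
opening: 0.33
```

Call:
apply_moves(
  offset=[
    [0, 0, -0.04],
    [0, 0, -0.04],
    [0, 0, -0.04],
    [0, 0, -0.04],
    [0, 0, -0.04],
    [0, 0, 0.5],
    [0, 0, 1.5],
    [0, 0, 3.5],
    [0, 0, 5],
    [0, 0, 5],
    [0, 0, 5],
  ],
  yaw=[0, 0, 0, 0, 0, 0, 0, 0, 0, 0, 0],
  jaw=[-0.2, -0.2, -0.2, -0.2, -0.2, -0.2, -0.2, -0.4, -0.4, -0.4, -0.4],
)

```text
t: 34.05
eef_pos: [598.3, 9.7, 252.1]
tcp_rot: [-1.38, 1.567, -2.939]
ft_force: [0.2, 0.0, -0.8]
opening: 0.702
```

Run:
```python
from h import *
np.set_printoptions(precision=1,suppress=True)
s=pose();snap('scene','s15.png');snap('side','d15.png')
crop('s15.png','c18.png',265,150,455,310,4);crop('d15.png','c19.png',240,100,390,270,4)
P=[[599,9.5,158],[604.2,99.4,206],[608.8,189.1,158],[613.3,279.2,182]]
print(proj(P,cam(env.read_camera('scene'))),proj(P,cam(env.read_camera('side'))))
```

```text
t 34.05 pos [598.3   9.7 252.1] jaw deg 0.69 F [ 0.2  0.  -0.8] open 0.702 down [-0. -0. -1.]
[[308.3 238.3]
 [351.3 238.8]
 [392.6 264.1]
 [440.1 272. ]] [[331.2 202.6]
 [312.3 165.3]
 [295.1 168.3]
 [279.  144.6]]
```

View pics/c18.png

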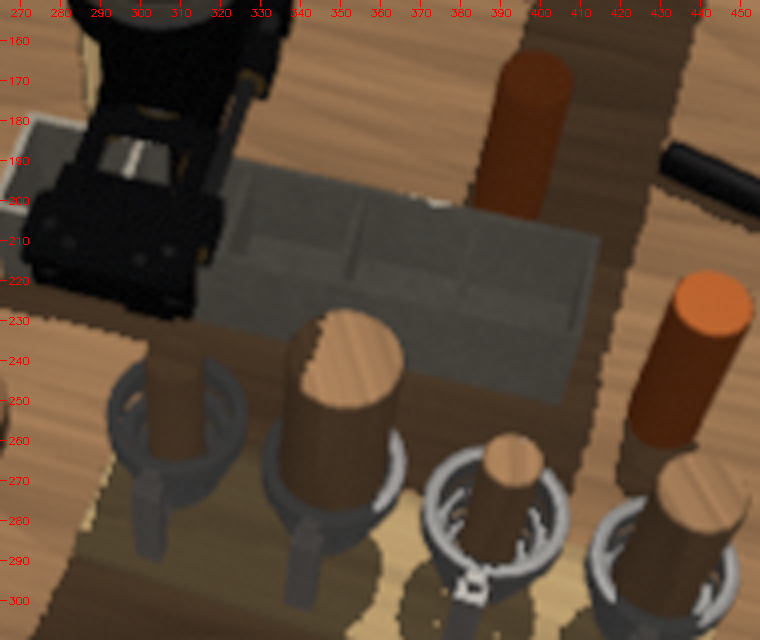

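View pics/c19.png

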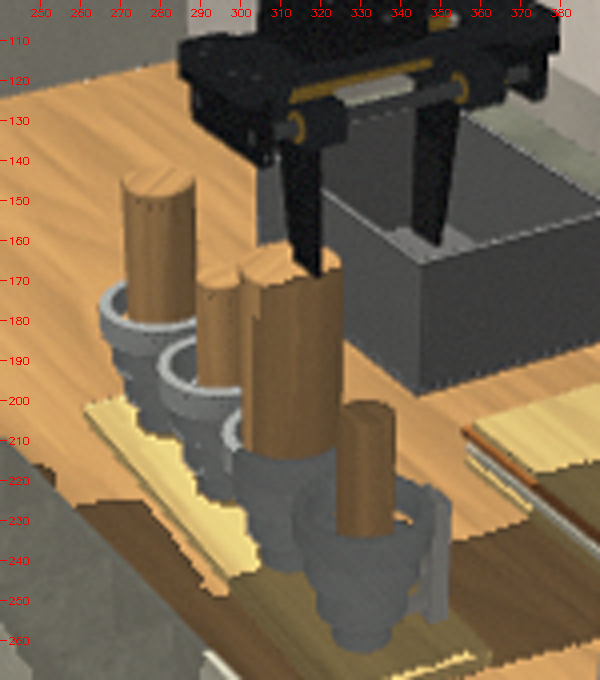

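All four blanks stand with their tops at the predicted pixels for rings 4, 2, 4 and 3. Now I'll look at the wheel from above.

Call:
apply_moves(
  offset=[
    [-0.8, -2.3, 0],
    [-1.6, -4.6, 0],
    [-2.4, -6.9, 0],
    [-3.2, -9.2, -1],
    [-4, -11.5, -1.5],
    [-5.09, -14.03, -2],
    [-5.09, -14.03, -2],
    [-5.09, -14.03, -2],
    [-5.09, -14.03, -2],
    [-5.09, -14.03, -2],
    [-5.09, -14.03, -2],
    [-5.09, -14.03, -2],
  ],
  yaw=[-1, -2, -3, -4, -5, -5.95, -5.95, -5.95, -5.95, -5.95, -5.95, -5.95],
  jaw=[-0.4, -0.4, -0.4, -0.4, -0.4, -0.4, -0.4, -0.4, -0.4, -0.4, -0.4, -0.4],
)

```text
t: 35.75
eef_pos: [471.4, -340.7, 201.4]
tcp_rot: [-1.456, 1.566, 2.646]
ft_force: [0.7, 0.5, -0.1]
opening: 0.7
```

Run:
```python
from h import *
np.set_printoptions(precision=1,suppress=True)
snap('scene','s16.png'); s=pose();s,c=snap('wrist','w16.png');k=cam(c,env.state())
print(proj([[471,-341,86],[471,-341,68]],k))
crop('w16.png','c20.png',150,40,470,340,2)
```

```text
t 35.8 pos [ 471.3 -340.8  201.4] jaw deg -34.98 F [0.5 0.1 0.2] open 0.699 down [-0.  0. -1.]
[[313.3 235.1]
 [313.4 229.8]]
```

View pics/c20.png

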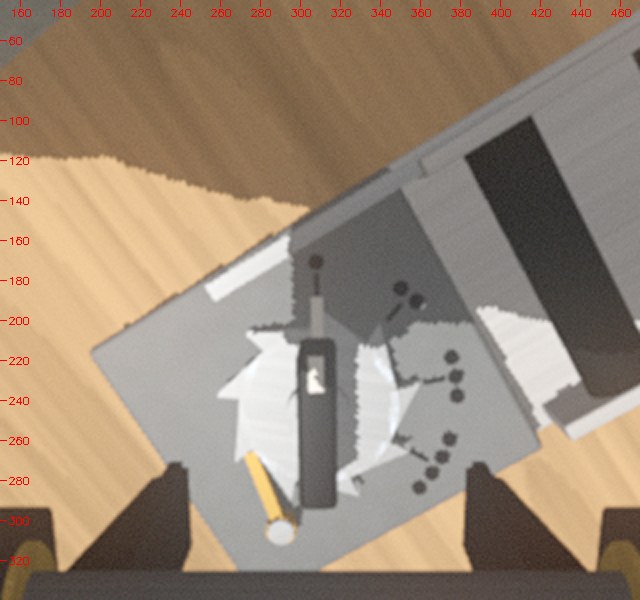

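View pics/s16.png

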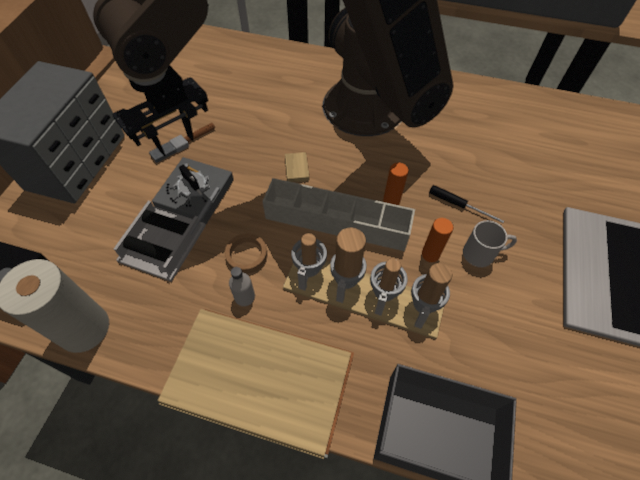

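Run:
```python
from h import *
np.set_printoptions(precision=1,suppress=True)
s=env.state();c=env.read_camera('wrist');k=cam(c,s)
cv2.imwrite('pics/w17.png',c['frame'][:,:,::-1]);crop('w17.png','c21.png',240,150,400,310,5)
d=np.array([np.cos(np.radians(55)),np.sin(np.radians(55)),0])
for cx,cy in[(468,-339),(471,-341)]:
    o=np.array([cx,cy,0]);print(cx,cy,'top ends',proj([o+33*d+[0,0,86],o-33*d+[0,0,86],o+33*d+[0,0,48]],k),'ptr',proj([o+50*d+[0,0,47]],k),'c34',proj([o+[0,0,34]],k))
P=back([[308,283/1]],86,k)
for n,uv in (('1',[[308,170]]),('2',[[350,184],[358,190]]),('3',[[375.5,218],[378,228],[378.5,237.5]]),('4',[[374,259],[370.5,268],[365,276.5],[359,283.5]])):
    m=back(uv,34,k).mean(0); print(n,m)
```

```text
468 -339 top ends [[308.6 193.1]
 [308.8 275. ]
 [309.3 187.1]] ptr [[309.3 166.9]] c34 [[309.6 221.4]]
471 -341 top ends [[313.3 193. ]
 [313.3 274.9]
 [313.5 187. ]] ptr [[313.5 166.8]] c34 [[313.5 221.3]]
1 [ 493.5 -300.2   34. ]
2 [ 518.6 -336.    34. ]
3 [ 515.6 -379.7   34. ]
4 [ 484.6 -410.2   34. ]
```

View pics/c21.png

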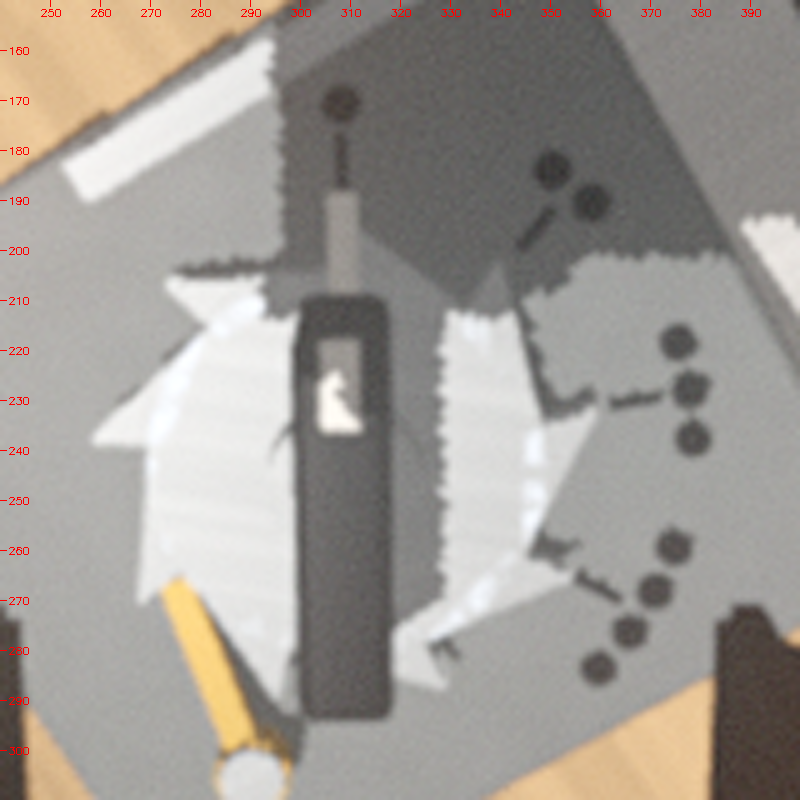

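Run:
```python
from h import *
from scipy.optimize import least_squares
np.set_printoptions(precision=1,suppress=True)
s=env.state();c=env.read_camera('wrist');k=cam(c,s)
M=np.array([back(uv,34,k).mean(0)[:2] for uv in ([[308,170.5]],[[350,184],[358,190.5]],[[375.5,218.5],[378,228],[378.5,238]],[[374.5,259.5],[370.5,268],[365.5,276],[359,283.5]])])
f=lambda p:np.concatenate([M[i]-p[:2]-p[2]*np.array([np.cos(p[3]-i*np.radians(40)),np.sin(p[3]-i*np.radians(40))]) for i in range(4)])
r=least_squares(f,[462,-348,60,1]);print(r.x,np.degrees(r.x[3]),r.fun)
for cx,cy in[r.x[:2],(460.5,-349)]:
  for a in (55,):
    d=np.array([np.cos(np.radians(a)),np.sin(np.radians(a)),0]);o=np.array([cx,cy,0])
    print(proj([o+33*d+[0,0,86],o-33*d+[0,0,86],o+50*d+[0,0,47]],k))
ks=cam(env.read_camera('side'));o=np.array([*r.x[:2],86]);print('side',proj([o+33*d,o-33*d],ks),'scene',proj([o+33*d,o-33*d],cam(env.read_camera('scene'))))
```

```text
[ 457.3 -353.3   63.7    1. ] 55.53824058126581 [-0.1  0.2 -0.1 -0.1  0.1 -0.4  0.1  0.3]
[[307.9 216.1]
 [308.1 295.5]
 [308.6 187.9]]
[[308.1 209.3]
 [308.4 289.4]
 [308.9 181.6]]
side [[371.5 343.1]
 [371.1 371.6]] scene [[193.8 180. ]
 [180.7 164. ]]
```

The pointer points exactly at the one-dot mark. The dots fit the 40° spacing to within 0.4 mm, putting the wheel axis at (457.5, −353). I'm gripping the bar and will turn it 54° clockwise, then back to about 42°, then release.

Call:
apply_moves(
  offset=[
    [-0.54, -0.49, 0],
    [-0.54, -0.49, -2],
    [-0.54, -0.49, -4],
    [-0.54, -0.49, -5.2],
    [-0.54, -0.49, -5.8],
    [-0.54, -0.49, -5.8],
    [-0.54, -0.49, -5.8],
    [-0.54, -0.49, -5.8],
    [-0.54, -0.49, -5.8],
    [-0.54, -0.49, -5.8],
    [-0.54, -0.49, -5.8],
    [-0.54, -0.49, -5.8],
    [-0.54, -0.49, -5.8],
    [-0.54, -0.49, -5.8],
  ],
  yaw=[0.08, 0.08, 0.08, 0.08, 0.08, 0.08, 0.08, 0.08, 0.08, 0.08, 0.08, 0.08, 0.08, 0.08],
  jaw=[-0.4, -0.4, -0.4, -0.4, -0.4, -0.4, 1, 1, 1, 1, 1, 1, 1, 1],
)

```text
t: 37.8
eef_pos: [457.3, -353.1, 56.3]
tcp_rot: [-1.495, 1.565, 2.615]
ft_force: [-4.7, 2.0, 4.4]
opening: 0.165
```

Run:
```python
from h import *
s=pose();print(s['opening']*95,s['moment'])
```

```text
t 37.8 pos [ 457.3 -353.1   56.3] jaw deg -34.52 F [-4.7  2.   4.4] open 0.165 down [-0.005  0.003 -1.   ]
15.683365194539741 [0.18242808 0.60993758 0.08179013]
```

Call:
apply_moves(
  offset=[
    [-0.02, 0.01, 0],
    [-0.02, 0.01, 0],
    [-0.02, 0.01, 0],
    [-0.02, 0.01, 0],
    [-0.02, 0.01, 0],
    [-0.02, 0.01, 0],
    [-0.02, 0.01, 0],
    [-0.02, 0.01, 0],
    [-0.02, 0.01, 0],
    [-0.02, 0.01, 0],
  ],
  yaw=[-1, -2, -3, -4, -5, -6, -7, -8, -9, -9],
  jaw=[1, 1, 1, 1, 1, 1, 1, 1, 1, 1],
)

```text
t: 39.05
eef_pos: [457.1, -352.9, 56.3]
tcp_rot: [-1.598, 1.566, 1.57]
ft_force: [0.9, 1.1, 0.7]
opening: 0.168
```

Run:
```python
from h import *
s=pose();print(s['opening']*95,s['moment']);snap('side','d18.png');crop('d18.png','c22.png',300,250,520,440,3)
```

```text
t 39.05 pos [ 457.1 -352.9   56.3] jaw deg -88.47 F [0.9 1.1 0.7] open 0.168 down [ 0.     0.005 -1.   ]
15.91928915189707 [-0.0229493  -0.0068993   0.14728663]
```

View pics/c22.png

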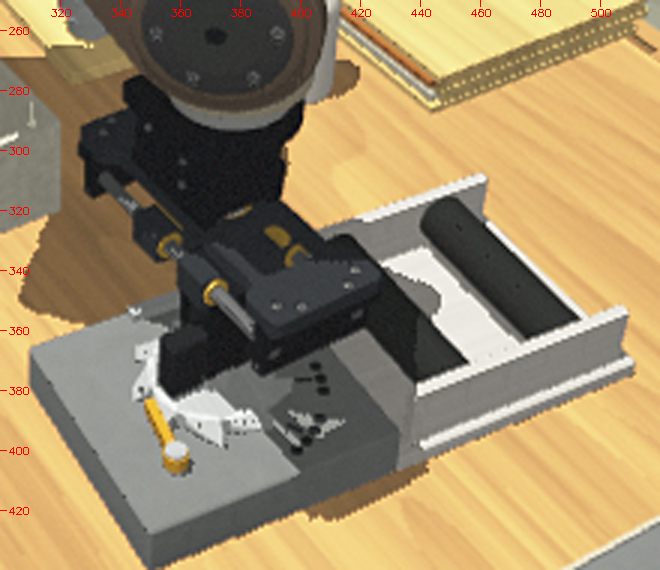

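The bar turned 54° with it. I'm easing it back onto the tooth and letting go.

Call:
apply_moves(
  offset=[
    [0, 0, 0],
    [0, 0, 0],
    [0, 0, 0],
    [0, 0, 0],
    [0, 0, 0],
    [0, 0, 0],
    [0, 0, 0],
    [0, 0, 0],
    [0, 0, 0],
    [0, 0, 1],
    [0, 0, 3],
    [0, 0, 5],
    [0, 0, 6],
    [0, 0, 6],
    [0, 0, 6],
  ],
  yaw=[0.7, 1.4, 2, 2, 2, 2, 2, 2, 2, 2, 2, 2, 2, 2, 2],
  jaw=[1, 1, 1, 1, -0.3, -0.3, -0.3, -0.3, -0.3, -0.3, -0.3, -0.3, -0.3, -0.3, -0.3],
)

```text
t: 40.98
eef_pos: [456.7, -352.6, 205.1]
tcp_rot: [-1.469, 1.564, 1.91]
ft_force: [0.4, 0.2, -0.1]
opening: 0.649
```

Run:
```python
from h import *
pose();snap('wrist','w19.png');crop('w19.png','c23.png',150,40,470,340,2);snap('scene','s19.png');snap('side','d19.png');crop('d19.png','c24.png',230,100,530,440,2)
```

```text
t 40.98 pos [ 456.7 -352.6  205.1] jaw deg -76.39 F [ 0.4  0.2 -0.1] open 0.649 down [-0.002  0.006 -1.   ]
```

View pics/c23.png

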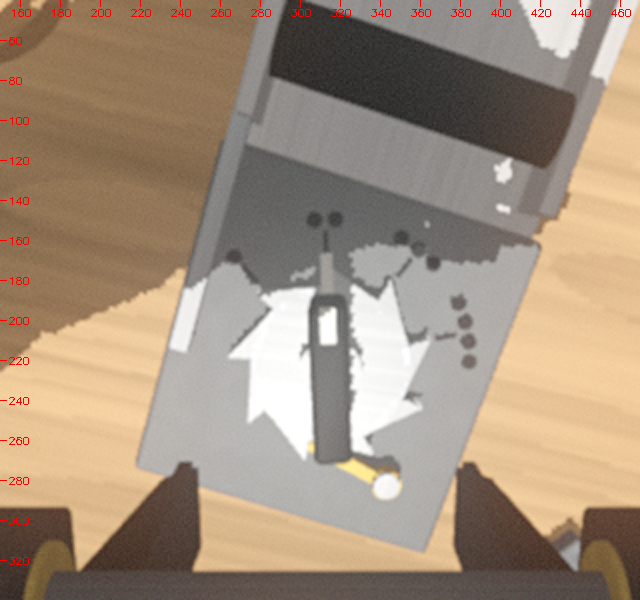

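View pics/c24.png

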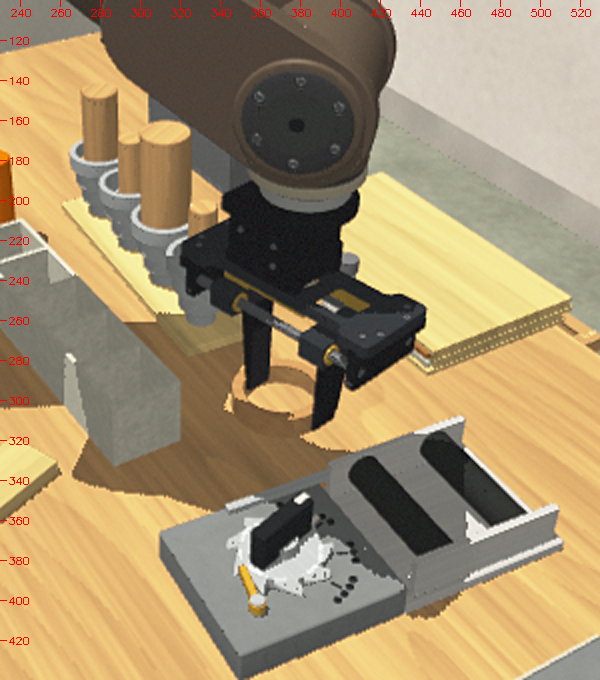

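View pics/s19.png

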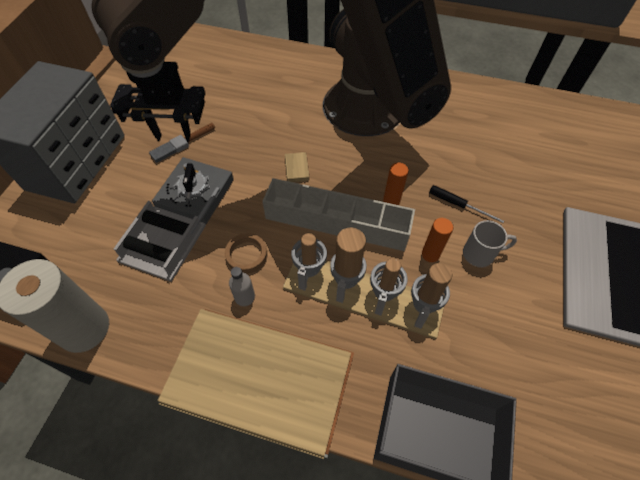

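The pointer (313, 168 in the wrist view) lines up with the two-dot line and dots at (308/334, 150–155). All four blanks stand in their columns, the bystanders are unmoved and the arm is clear.

Run:
```python
from h import *
print(env.job_done()); pose()
```

```text
the job is handed in; nothing more can be done
None
the job is handed in; nothing more can be done
```

The job is done and handed in at about 41 s of the 210 s allowed. No verdict is reported, so the results below are from my own last checks.

- **Blanks:** All four blanks in the tray now stand in the gauge, one to a column. From the +y end they are the 45 mm blank on ring 3, a 32 mm on ring 4, the 58 mm on ring 2 and a 32 mm on ring 4. Their tops matched the predicted positions to about 1 pixel in the side view. In the scene view the gripper partly hid some of them.
- **Wheel:** The thickest blank (58 mm) was stopped by ring 2, so the target was two dots. The wheel started at one dot. I turned it 54° clockwise, eased it back about 12° and let go. The last wrist picture shows the pointer on the two-dot mark.
- **Other things:** The mug, tape, bottle and orange look-alikes looked unmoved in the last scene picture. The gripper was open and clear of everything.
- **What disagreed:** The wrist and scene cameras differed by 2–4 mm on where the gauge columns are (about 1° in its angle). I took values in between. The two 32 mm blanks rubbed lightly on the way down (1–3 N), and I shifted each up to 1 mm to free it.

I saw no knock to the tray and no slackened grip.

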